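Put the bakery stock away into the display tiers by height

TASK

Put the lidded tin, the cardboard box and the tall carton away lengthwise in the two display racks, each in an empty tier of its own: the box upright in the free high tier, the tin upright in one of the two low tiers, and the carton, too tall to stand in any tier, tipped over and laid on its side in the other low tier. Slide each in under the board above until none of it overhangs the front of the board it rests on; keep the tin and box upright throughout, and leave the jar already on the rack, the shaker and the bowl where they stand.

Things in the scene. Friction and masses are not known exactly. Their poses are not given: they have to be found in the camera images.
- rack_a_lower (a point): Middle of the floor board of rack A's lower tier, 10 mm above the counter: a LOW tier, 72 mm clear, empty. Axes: x inwards from the open front, y across, z up. The board is 280 mm deep (x), 156 wide. Rack A: fixed, 220 mm high, three 10 mm plywood boards, their rears in line, fronts stepped: each board stands back 80 mm from the one below. Racks A and B may have changed places.
- rack_a_upper (a point): Middle of the floor board of rack A's upper tier, 92 mm above the counter: a HIGH tier, 118 mm clear, taken up by the jar. Same axes; this board is 200 mm deep (x), the roof board over it 120 mm. Dark 12 mm posts stand under the front and rear corners of the upper two boards, 132 mm apart; front and sides are open.
- rack_b_lower (a point): Middle of the 280 mm deep floor board of rack B's lower tier, 10 mm above the counter: a HIGH tier, 118 mm clear, empty (for the box). Rack B stands beside A, built alike but with the high tier below. Same axes. Both fronts face +y, give or take 5 deg. In every tier a stop bar 20 mm high, 6 mm thick runs along the rear edge of the floor board, on top of it.
- rack_b_upper (a point): Middle of the 200 mm deep floor board of rack B's upper tier, 138 mm above the counter: a LOW tier, 72 mm clear, empty. Same axes. A thing set with its outer end at the front edge of its floor board stands out 80 mm in front of the board overhead, so it can be held there from above.
- tin_mid (a point): Low aluminium tin with a steel lid, 160 x 60 x 55 mm (x, y, z), about 0.22 kg, standing on the counter. This point is its centre, 27.5 mm above its underside; x along its length, z up.
- box_mid (a point): Brown cardboard box with a paper band, 160 x 60 x 100 mm (x, y, z), about 0.22 kg, standing on the counter. This point is its centre, 50 mm above its underside; x along its length, z up.
- carton_mid (a point): Tall square off-white carton with two thin brown bands, 56 x 56 x 175 mm (x, y, z), about 0.24 kg, standing at the start. This point is its centre, 87.5 mm above its underside; z along its length. Pushed squarely on a side face some 150 mm up, it tips by itself once leaned 18 deg (about 50 mm of push) and comes to rest lying in that direction.
- jar: Bystander: leave it where it stands. Glass jar with a steel lid, 72 mm across, 95 mm high, standing in rack A's upper tier. Origin: centre of its underside; z up.
- shaker: Bystander: leave it where it stands. Steel shaker, 68 mm across, 120 mm high, on the counter. Origin: centre of its underside; z up.
- bowl: Bystander: leave it where it stands. White bowl, 120 mm across the rim, 60 mm high, on the counter. Origin: centre of its underside; z up.
Not all that is in view belongs to the job. Leave any blue look-alike of the part that bears carton_mid alone.

How it is judged (in metres and radians):
At the end, for the whole second after the job is handed in: Box in rack B's lower tier, tin in one low tier, carton in the other: resting on the board (8 mm), ends at most 8 mm past the front edge, long axis within 0.2 rad of the depth axis, within 45 mm of the tier's middle; tin and box upright within 0.1 rad, carton on its side; all at rest ((((x of tin_mid in the frame of rack_a_lower between -0.068 and 0.06 m and y of tin_mid in the frame of rack_a_lower between -0.045 and 0.045 m and z of tin_mid in the frame of rack_a_lower between 0.0195 and 0.0355 m and angle between the x axis of tin_mid and the x axis of rack_a_lower, either way round below 0.2 rad) and (x of carton_mid in the frame of rack_b_upper between -0.0205 and 0.0125 m and y of carton_mid in the frame of rack_b_upper between -0.045 and 0.045 m and z of carton_mid in the frame of rack_b_upper between 0.02 and 0.036 m and angle between the z axis of carton_mid and the x axis of rack_b_upper, either way round below 0.2 rad)) or ((x of tin_mid in the frame of rack_b_upper between -0.028 and 0.02 m and y of tin_mid in the frame of rack_b_upper between -0.045 and 0.045 m and z of tin_mid in the frame of rack_b_upper between 0.0195 and 0.0355 m and angle between the x axis of tin_mid and the x axis of rack_b_upper, either way round below 0.2 rad) and (x of carton_mid in the frame of rack_a_lower between -0.0605 and 0.0525 m and y of carton_mid in the frame of rack_a_lower between -0.045 and 0.045 m and z of carton_mid in the frame of rack_a_lower between 0.02 and 0.036 m and angle between the z axis of carton_mid and the x axis of rack_a_lower, either way round below 0.2 rad))) and x of box_mid in the frame of rack_b_lower between -0.068 and 0.06 m and y of box_mid in the frame of rack_b_lower between -0.045 and 0.045 m and z of box_mid in the frame of rack_b_lower between 0.042 and 0.058 m and angle between the x axis of box_mid and the x axis of rack_b_lower, either way round below 0.2 rad and angle between each of tin_mid, box_mid's own z axis and vertical below 0.1 rad and linear speed of each of tin, box, carton below 0.02 m/s); the robot touches nothing.
It fails at once if the jar is moved more than 30 mm or tipped over (distance of jar from where it was at the start of the episode above 0.03 m or angle between jar's own z axis and vertical above 0.5 rad).
It fails at once if the shaker is moved more than 30 mm or tipped over (distance of shaker from where it was at the start of the episode above 0.03 m or angle between shaker's own z axis and vertical above 0.5 rad).
It fails at once if the bowl is moved more than 30 mm or tipped over (distance of bowl from where it was at the start of the episode above 0.03 m or angle between bowl's own z axis and vertical above 0.5 rad).
It fails at once if the tin is tipped over (angle between tin_mid's own z axis and vertical above 0.6 rad).
It fails at once if the box is tipped over (angle between box_mid's own z axis and vertical above 0.6 rad).
It also fails if it takes over 72 s, if anything falls off the work surface, if the arm or the gripper's body presses on something with over 40 N, if the wrist force passes 120 N, or if a joint passes its speed limit or range.

ROBOT

A 6-joint arm with a two-finger parallel gripper is mounted at the origin on the work surface. World frame = base frame: x ahead of the robot, y to its left, z up, the work surface at z = 0. Lengths are in m, angles in degrees, forces in N, time in s.
With the tool pointing down it reaches from about 0.4 to 0.825 m from the base axis. Payload 7 kg.
Tool frame: the origin (TCP) lies at the very end of the fingers, on their centre line; the grasp point (between the pads) lies 19 mm behind it (r.hold_point_z is the distance from the TCP to the grasp point, in m); z points along the fingers, y is the direction in which the jaws open and shut (so a half turn about z gives the same grasp; the last joint's range is limited). The gripper opens to 88 mm and grips with 3 to 60 N. Pads are 19 mm wide; open, the fingers measure 130 mm over their backs; the gripper's body (78 mm by 193 mm) begins 47 mm behind the grasp point.
Start: joints at [-59.754, 20.546, 0.682, 0, -70.136, -16.507], TCP at [0.16, -0.656, 0.193] pointing down, gripper open.
Joint ranges: [-176.03, 176.03], [-82.01, 121.73], [-58.28, 71.71], [-173.87, 95.51], [-174.79, -0.11], [-173.66, 173.66]. Speed limits (degrees/s): [136.94, 136.94, 172.46, 180, 180, 180].

INTERFACE

Orientations are given as [roll, pitch, yaw] about the fixed x, y, z axes, in that order (R = Rz(yaw) Ry(pitch) Rx(roll)).
In Python, from plant import r gives the robot as it stands. The module is installed in compiled form; this text tells all that it offers.
- The arm moves only by the shell command python3 -m inch 'ROWS' [FORCE]. ROWS is text: rows parted by semicolons, each of 7 numbers parted by spaces: the shift along the tool's x, y, z in m, then the turn, a rotation vector about the tool's x, y, z in rad, then the opening, from 0 (shut) to 1 (fully open). In form: tx ty tz ax ay az jaw; .... A call has 1 to 20 rows; each row shifts and turns the commanded pose from where the row before left it, along the tool's axes as they then stand; what a row does not reach is not made up. A row lasts 1/12 s, in which the tool goes at most 41.7 mm and 7.16 degrees, less where a joint would pass 70% of its speed; a pose out of reach is approached as far as the arm can. A call with a gripper value outside its range is refused whole. The fingers move at their own pace and stop on an object; FORCE is the grip in N (left out, the last holds). Time passes only in rows, so rows that do not move let the fingers close. It gives the time, the measured TCP pose, the force and the opening at its end, in the units of the state.
- r.get_state(): the state, without advancing time (a new reading comes with each control period).
- r.capture(name): name is "scene" or "top"; returns the picture (420x560x3 uint8, red, green, blue); there is no depth.
- r.camera_params(name): a dict with "vfov" (degrees; the focal length in pixels is half the picture's height over the tangent of half this angle, whatever the lens; pixels are square), "cx", "cy" (the principal point, pixels), "R" (3x3) and "t" (3): a world point X has camera coordinates R X + t. Camera axes: x right, y down, z forward; pixel columns grow to the right and rows downward; lengths in m; the calibration is good to about 2 mm. A picture is of the moment at which its call begins. camera_params takes no time and is no camera call.
- r.close_job(): hands the job in, once; it reports no verdict.
Trained networks look in the newest picture that a camera, given by its name, has taken for a name from the list of things; names that differ only in an ending like _2 or _b are one class to them, and where a whole thing is asked for, a point or a joint stands for the part that bears it (a point fixed in the world has none). Each returns a list of dicts, best first, with "p" (0 to 1); they miss things now and then, are a little off and sometimes report something else, mostly with a low value. They report only what shows in the picture. A call takes as long as a camera call. They do not tell look-alikes from the thing itself.
- r.recognise(target, camera): "xy" ([column, row] in pixels, amid what is visible of it).
The state is a dict: "time_s": time; "joints": joint angles; "qd": joint speeds; "joint_torque": joint torques, N m; "tcp_pos": TCP position; "eef_rot": TCP orientation; "contact_force": force on the tool from outside, world axes, zero at the start; "moment": the same for the moment, N m; "gripper_width": finger opening in m.
Only numpy, scipy, OpenCV 4.12 (cv2) and the standard library are available. Lean on these libraries where they do the work, as an engineer would, in place of code of your own. Each camera call takes 0.05 s, during which the arm holds its last target.

## Working session

There is one attempt and no reset: what is moved stays moved. The work goes in short steps, Python scripts to look and compute and a shell command to move; the robot and the scene stay as the last step left them, time stands still between calls to the robot, and variables do not carry over. Pictures are saved under pics/ and viewed, and the job is handed in when it is done.

```bash
ls; mkdir -p pics
python3 - <<'E'
from plant import r
import cv2
s=r.get_state();print(s)
for n in("scene","top"):
    im=r.capture(n);cv2.imwrite(f"pics/{n}0.png",im[:,:,::-1]);p=r.camera_params(n);print(n,p)
    for t in["tin_mid","box_mid","carton_mid","jar","shaker","bowl"]:
        print(t,[(d['xy'],round(d['p'],2)) for d in r.recognise(t,n)][:4])
E
```

```text
pics
{'time_s': 0.0, 'joints': array([-5.97550431e+01,  2.05898127e+01,  6.34298104e-01, -2.08276252e-02,
       -7.01373678e+01, -1.65070053e+01]), 'qd': array([ 0.01468701,  0.03752034,  0.05546379, -0.03198899,  0.16210129,
       -0.00532906]), 'joint_torque': array([ 7.42756620e-04, -5.82722390e+01,  2.93063951e+01,  6.99760839e+00,
        6.91613270e-03, -1.00749439e-04]), 'tcp_pos': array([ 0.16014116, -0.65515834,  0.19184282]), 'eef_rot': array([ 1.79905382e+02, -7.62101597e-03, -1.66269135e+02]), 'contact_force': array([ 0.14526935,  0.75717316, -0.06937315]), 'moment': array([-0.02965058, -0.02579646, -0.04725686]), 'gripper_width': 0.08760126445102236}
scene {'vfov': 51.36818896783597, 'cx': 278.05454364572705, 'cy': 209.04957453996886, 'R': array([[-0.25223776,  0.96753831,  0.01567565],
       [ 0.72895311,  0.2006424 , -0.6544998 ],
       [-0.63639883, -0.15366275, -0.75589965]]), 't': array([ 0.10575712, -0.33333261,  1.66660577])}
tin_mid [([311.3, 266.3], 0.77)]
box_mid [([385.2, 221.8], 0.92)]
carton_mid [([330.1, 161.8], 0.97), ([329.3, 203.5], 0.96), ([283.3, 152.7], 0.84), ([287.1, 194.7], 0.77)]
jar [([147.0, 203.5], 0.93), ([312.3, 266.4], 0.63)]
shaker [([408.0, 282.1], 0.67)]
bowl [([230.4, 281.1], 0.74)]
top {'vfov': 55.60057812213468, 'cx': 278.82500311956977, 'cy': 201.38415484364154, 'R': array([[ 0.02135757, -0.99953441, -0.02179021],
       [-0.99064031, -0.01821844, -0.13527698],
       [ 0.13481701,  0.02447544, -0.99056818]]), 't': array([0.02480994, 0.56051591, 0.90622326])}
tin_mid [([231.7, 161.2], 0.64)]
box_mid [([147.6, 237.3], 0.71)]
carton_mid [([227.2, 308.6], 0.68), ([273.2, 242.6], 0.61), ([288.8, 300.4], 0.59), ([457.3, 170.6], 0.53)]
jar [([442.0, 160.2], 0.89)]
shaker [([121.4, 156.2], 0.59), ([446.2, 258.6], 0.42)]
bowl [([315.0, 116.3], 0.89)]
```

View pics/scene0.png

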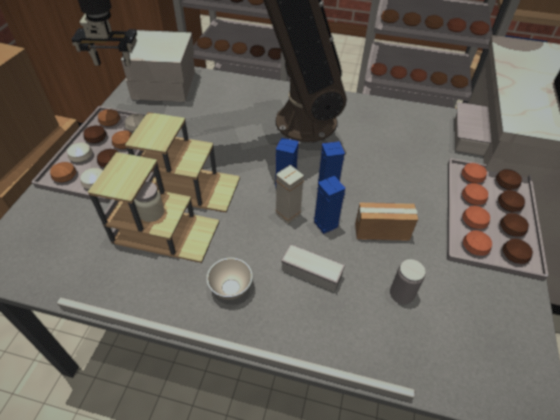

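View pics/top0.png

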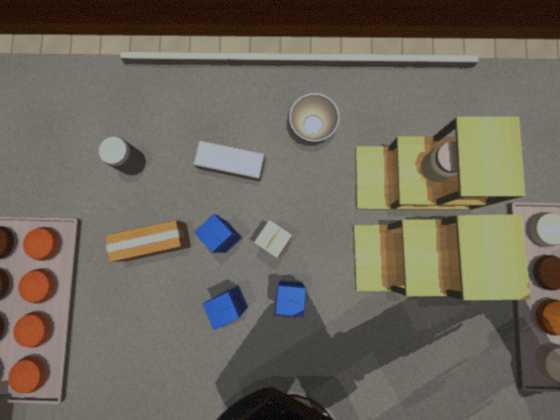

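```bash
cat > h.py <<'E'
import numpy as np,cv2
from plant import r
P={n:r.camera_params(n) for n in("scene","top")}
def w(n,u,v,z):
    p=P[n];f=210/np.tan(np.radians(p['vfov']/2));R=np.array(p['R']);t=np.array(p['t'])
    d=R.T@np.array([(u-p['cx'])/f,(v-p['cy'])/f,1]);c=-R.T@t
    return (c+d*(z-c[2])/d[2]).round(4)
def px(n,X):
    p=P[n];f=210/np.tan(np.radians(p['vfov']/2));q=np.array(p['R'])@np.array(X)+p['t']
    return (q[:2]/q[2]*f+[p['cx'],p['cy']]).round(1)
def crop(n,x0,y0,x1,y1,name,k=4,grid=10,im=None):
    if im is None: im=r.capture(n)[:,:,::-1]
    c=cv2.resize(im[y0:y1,x0:x1],None,fx=k,fy=k,interpolation=cv2.INTER_CUBIC)
    for i in range(x0-x0%-grid if 0 else (x0//grid+1)*grid,x1,grid):
        cv2.line(c,((i-x0)*k,0),((i-x0)*k,4),(0,0,255),1); 
        if i%(2*grid)==0: cv2.putText(c,str(i),((i-x0)*k-8,14),0,.35,(0,0,255))
    for j in range((y0//grid+1)*grid,y1,grid):
        cv2.line(c,(0,(j-y0)*k),(4,(j-y0)*k),(0,0,255),1); cv2.putText(c,str(j),(6,(j-y0)*k+4),0,.35,(0,0,255))
    cv2.imwrite(f"pics/{name}.png",c)
E
python3 - <<'E'
from h import *
im=cv2.imread("pics/top0.png")
crop("top",340,110,530,305,"rack_t",3,10,im)
crop("top",90,130,300,330,"obj_t",3,10,im)
im=cv2.imread("pics/scene0.png")
crop("scene",80,100,260,270,"rack_s",3,10,im)
crop("scene",260,130,440,310,"obj_s",3,10,im)
E
```

```text
(no output)
```

View pics/rack_t.png

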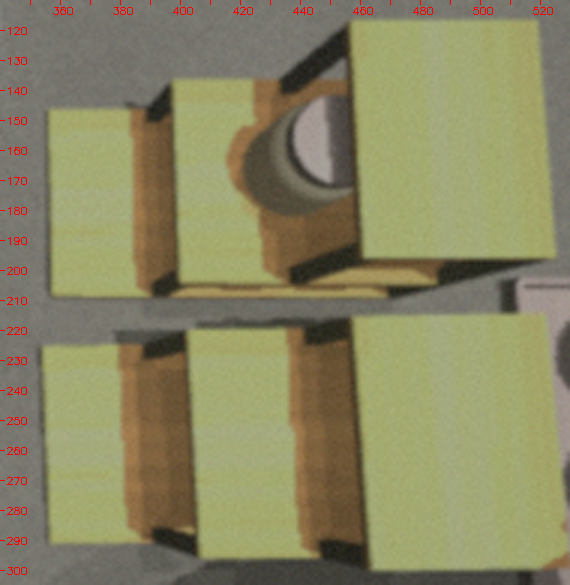

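View pics/obj_t.png

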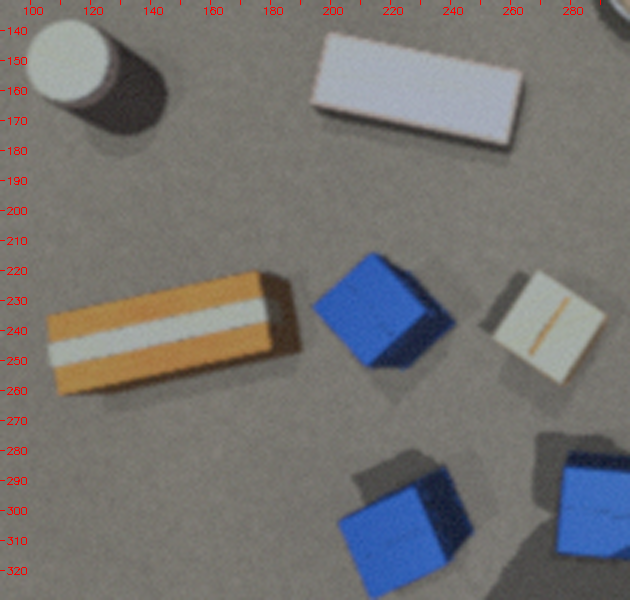

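View pics/rack_s.png

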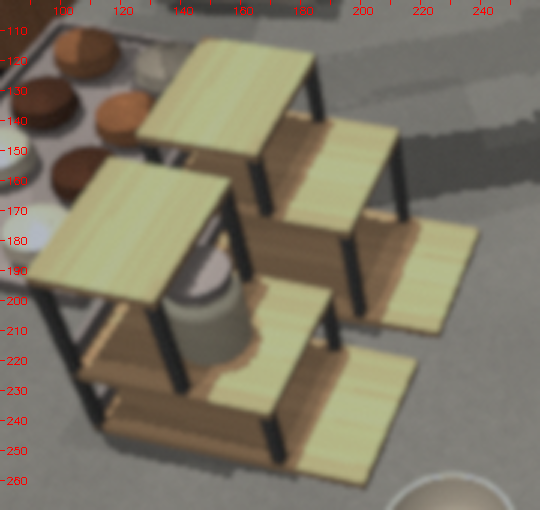

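View pics/obj_s.png

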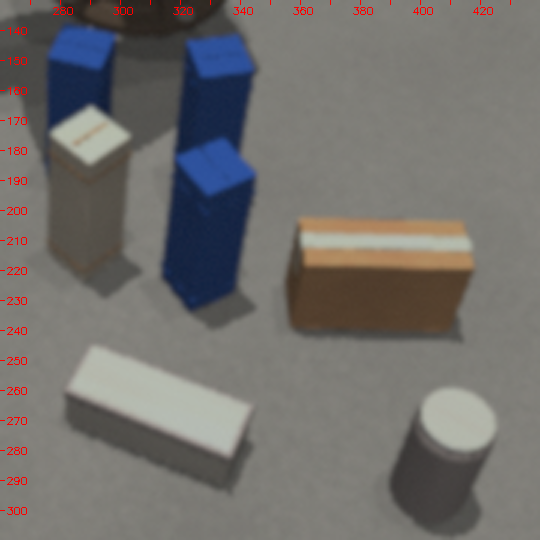

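Run:
```python
from h import *
def fit(name,cor,z,cam="top"):
    W=np.array([w(cam,*c,z)[:2] for c in cor]);c=W.mean(0)
    e=[np.linalg.norm(W[i]-W[(i+1)%4]).round(4) for i in range(4)]
    a=W[1]-W[0]+W[2]-W[3]; print(name,cam,c.round(4),"edges",e,"yaw01 %.1f"%np.degrees(np.arctan2(a[1],a[0])))
# corners: order TL,TR,BR,BL image
fit("tin",[(199.5,141),(263.5,153),(259,178),(194,165.5)],.055)
fit("tin",[(292,245),(343.5,264.5),(337,282),(281.5,261)],.055,"scene")
fit("box",[(106,236),(176.5,221),(181,247),(110,261)],.100)
fit("box",[(360,202),(415,204),(417,219),(359,218)],.100,"scene")
fit("carton",[(269.5,220),(291,236),(276.5,258),(254,243)],.175)
fit("carton",[(290,165),(303,175),(290,185),(276.5,175)],.175,"scene")
fit("blue1",[(214,214),(233,234),(213,252),(194,232)],.175)
# racks A (jar)
print("A floor front", w("top",355.5,146,.01),w("top",357,208.5,.01))
print("A upper front", w("top",397,136,.092),w("top",400,204,.092))
print("A roof",[w("top",*c,.22) for c in((456,117),(518,117),(524,196),(460,196))])
print("A roof s",[w("scene",*c,.22) for c in((156.5,161),(130.5,201.5),(90,194),(116,152.5))])
print("A floor front s", w("scene",218,219,.01),w("scene",201,260.5,.01))
print("A up front s", w("scene",190.5,197,.092),w("scene",170,237,.092))
print("B floor front", w("top",353,225,.01),w("top",356,291,.01))
print("B upper front", w("top",402,220,.138),w("top",406,296,.138))
print("B roof",[w("top",*c,.22) for c in((457,215),(521,214),(529,299),(463,300))])
print("B floor front s", w("scene",239,176.5,.01),w("scene",225.5,210.5,.01))
print("B up front s", w("scene",212,143.5,.138),w("scene",195,177,.138))
print("B roof s",[w("scene",*c,.22) for c in((184.5,118.5),(164.5,151.5),(126,144.5),(149,112.5))])
sh=w("top",113,151,.12); print("shaker",sh,w("scene",412.5,271,.12)); print("bowl",w("top",314,118,.06),w("scene",230,276,.06))
```

```text
tin top [0.6561 0.156 ] edges [np.float64(0.1563), np.float64(0.0611), np.float64(0.1575), np.float64(0.0608)] yaw01 -100.0
tin scene [0.6618 0.1602] edges [np.float64(0.1516), np.float64(0.0591), np.float64(0.1584), np.float64(0.0614)] yaw01 80.3
box top [0.4576 0.3308] edges [np.float64(0.1591), np.float64(0.0585), np.float64(0.1583), np.float64(0.056)] yaw01 -77.3
box scene [0.4616 0.3329] edges [np.float64(0.159), np.float64(0.0567), np.float64(0.1632), np.float64(0.0613)] yaw01 103.4
carton top [0.4648 0.0431] edges [np.float64(0.0538), np.float64(0.0524), np.float64(0.0539), np.float64(0.0555)] yaw01 -123.8
carton scene [0.4703 0.0448] edges [np.float64(0.0538), np.float64(0.0545), np.float64(0.0535), np.float64(0.0566)] yaw01 57.5
blue1 top [0.4749 0.1626] edges [np.float64(0.0563), np.float64(0.0533), np.float64(0.0561), np.float64(0.0538)] yaw01 -134.5
A floor front [ 0.7059 -0.1506  0.01  ] [ 0.5498 -0.1535  0.01  ]
A upper front [ 0.7074 -0.2307  0.092 ] [ 0.5517 -0.2344  0.092 ]
A roof [array([ 0.7075, -0.3102,  0.22  ]), array([ 0.7091, -0.4295,  0.22  ]), array([ 0.554 
[... 325 characters left out ...]
67 -0.229   0.092 ]
B floor front [ 0.5095 -0.1437  0.01  ] [ 0.3536 -0.1501  0.01  ]
B upper front [ 0.5118 -0.225   0.138 ] [ 0.3565 -0.2299  0.138 ]
B roof [array([ 0.5155, -0.3048,  0.22  ]), array([ 0.5196, -0.4239,  0.22  ]), array([ 0.3638, -0.429 ,  0.22  ]), array([ 0.3592, -0.3096,  0.22  ])]
B floor front s [ 0.359  -0.1503  0.01  ] [ 0.5122 -0.1445  0.01  ]
B up front s [ 0.3632 -0.2305  0.138 ] [ 0.5158 -0.2265  0.138 ]
B roof s [array([ 0.3657, -0.3087,  0.22  ]), array([ 0.5186, -0.3048,  0.22  ]), array([ 0.5205, -0.4212,  0.22  ]), array([ 0.3676, -0.4238,  0.22  ])]
shaker [0.6551 0.4051 0.12  ] [0.6646 0.4089 0.12  ]
bowl [ 0.7588 -0.044   0.06  ] [ 0.7628 -0.0413  0.06  ]
```

```bash
cat >> h.py <<'E'
def leg(p,q,step=.03):
    """p,q=(x,y,z,yaw) tool down. Turn at p then shift to q: print rows"""
    d=(q[3]-p[3]+180)%360-180; out=[]
    if abs(d)>.2:
        n=int(np.ceil(abs(d)/6.9)); print(f"turn {n}x az={-np.radians(d)/n:.4f}")
    a=np.radians(q[3]);x=np.array([np.cos(a),np.sin(a),0]);y=np.array([np.sin(a),-np.cos(a),0])
    D=np.array(q[:3])-p[:3];L=np.linalg.norm(D)
    if L>1e-4:
        n=int(np.ceil(L/step)); print(f"shift {n}x {D@x/n:.4f} {D@y/n:.4f} {-D[2]/n:.4f}")
def cur():
    s=r.get_state();return (*s['tcp_pos'],s['eef_rot'][2]),s
def plan(*qs):
    c,s=cur();print('cur',np.round(c,4),'j',s['joints'].round(0),'w',round(s['gripper_width'],4),'F',s['contact_force'].round(1),'t',s['time_s'])
    for q in qs:
        *g,st=q; print('->',g);leg(c,g,st);c=g
E
python3 - <<'E'
from h import *
print("blue2",w("top",222,308,.175),w("scene",333,157-7,.175)); print("blue3",w("top",291,300,.175)); print(w("scene",288,148,.175))
plan((.42,-.35,.27,-33,.04),(.415,.077,.27,-33,.04),(.415,.077,.143,-33,.04),(.415+.84*.09,.077-.54*.09,.143,-33,.02))
E
```

```text
blue2 [0.3284 0.1394 0.175 ] [0.3336 0.1439 0.175 ]
blue3 [0.3469 0.0046 0.175 ]
[0.3611 0.0127 0.175 ]
cur [ 1.603000e-01 -6.557000e-01  1.928000e-01 -1.662625e+02] j [-60.  21.   1.  -0. -70. -17.] w 0.0873 F [ 0.9 -0.8  0.5] t 0.7
-> [0.42, -0.35, 0.27, -33]
turn 20x az=-0.1163
shift 11x 0.0047 -0.0362 -0.0070
-> [0.415, 0.077, 0.27, -33]
shift 11x -0.0215 -0.0323 -0.0000
-> [0.415, 0.077, 0.143, -33]
shift 4x 0.0000 0.0000 0.0318
-> [0.4906, 0.028399999999999995, 0.143, -33]
shift 5x 0.0180 -0.0001 -0.0000
```

```bash
python3 -m inch '0 0 -.004 0 0 -.1163 0; 0 0 -.004 0 0 -.1163 0; 0 0 -.004 0 0 -.1163 0; 0 0 -.004 0 0 -.1163 0; 0 0 -.004 0 0 -.1163 0; 0 0 -.004 0 0 -.1163 0; 0 0 -.004 0 0 -.1163 0; 0 0 -.004 0 0 -.1163 0; 0 0 -.004 0 0 -.1163 0; 0 0 -.004 0 0 -.1163 0; 0 0 -.004 0 0 -.1163 0; 0 0 -.004 0 0 -.1163 0; 0 0 -.004 0 0 -.1163 0; 0 0 -.004 0 0 -.1163 0; 0 0 -.004 0 0 -.1163 0; 0 0 -.004 0 0 -.1163 0; 0 0 -.004 0 0 -.1163 0; 0 0 -.004 0 0 -.1163 0; 0 0 -.004 0 0 -.1163 0; 0 0 -.004 0 0 -.1163 0' 50 | tail -c 600
python3 -c "
from h import *
plan((.42,-.35,.27,-33,.038),(.415,.077,.27,-33,.04))"
```

```text
time_s: 2.37
tcp_pos: [0.1603, -0.6556, 0.2729]
eef_rot: [-180.0, 0.0, -32.7]
contact_force: [0.4, -0.2, 0.8]
gripper_width: 0.0004
cur [  0.1603  -0.6556   0.2729 -32.6601] j [-60.  19.   8.  -0. -80. 117.] w 0.0004 F [ 0.4 -0.2  0.8] t 2.3667
-> [0.42, -0.35, 0.27, -33]
turn 1x az=0.0059
shift 11x 0.0047 -0.0362 0.0003
-> [0.415, 0.077, 0.27, -33]
shift 11x -0.0215 -0.0323 -0.0000
```

Works as modelled. Go to behind the carton.

```bash
python3 -m inch '.0047 -.0362 0 0 0 0 0; .0047 -.0362 0 0 0 0 0; .0047 -.0362 0 0 0 0 0; .0047 -.0362 0 0 0 0 0; .0047 -.0362 0 0 0 0 0; .0047 -.0362 0 0 0 0 0; .0047 -.0362 0 0 0 0 0; .0047 -.0362 0 0 0 0 0; .0047 -.0362 0 0 0 0 0; .0047 -.0362 0 0 0 0 0; .0047 -.0362 0 0 0 0 0' | tail -c 200
python3 -m inch '-.0215 -.0323 0 0 0 0 0; -.0215 -.0323 0 0 0 0 0; -.0215 -.0323 0 0 0 0 0; -.0215 -.0323 0 0 0 0 0; -.0215 -.0323 0 0 0 0 0; -.0215 -.0323 0 0 0 0 0; -.0215 -.0323 0 0 0 0 0; -.0215 -.0323 0 0 0 0 0; -.0215 -.0323 0 0 0 0 0; -.0215 -.0323 0 0 0 0 0; -.0215 -.0323 0 0 0 0 0; 0 0 0 0 0 0 0' | tail -c 200
python3 -c "
from h import *
plan((.415,.077,.143,-33,.035),(.47,.041,.143,-33,.02))
crop('top',200,180,360,330,'c1',4)"
```

```text
time_s: 3.28
tcp_pos: [0.4214, -0.3483, 0.2732]
eef_rot: [-180.0, -0.0, -33.0]
contact_force: [0.9, -0.3, 0.2]
gripper_width: 0.0005
time_s: 4.28
tcp_pos: [0.4156, 0.0822, 0.273]
eef_rot: [-179.9, -0.0, -32.7]
contact_force: [1.0, 0.1, -0.3]
gripper_width: 0.0006
cur [  0.4156   0.0822   0.273  -32.708 ] j [ 38.  -7. -21.  -0. -76.  19.] w 0.0006 F [ 1.   0.1 -0.3] t 4.2833
-> [0.415, 0.077, 0.143, -33]
turn 1x az=0.0051
shift 4x 0.0006 0.0012 0.0325
-> [0.47, 0.041, 0.143, -33]
shift 4x 0.0164 0.0001 -0.0000
```

View pics/c1.png

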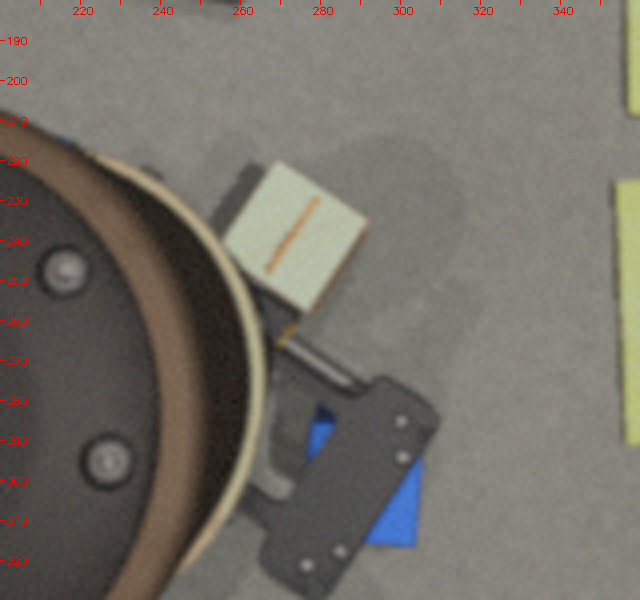

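```bash
python3 -m inch '0 .0012 .0325 0 0 0 0; 0 .0012 .0325 0 0 0 0; 0 .0012 .0325 0 0 0 0; 0 .0012 .0325 0 0 0 0; .012 0 0 0 0 0 0; .012 0 0 0 0 0 0; .012 0 0 0 0 0 0; .012 0 0 0 0 0 0; .012 0 0 0 0 0 0; .012 0 0 0 0 0 0; .010 0 0 0 0 0 0' | tail -c 200
python3 -c "
from h import *
plan()
crop('scene',220,130,400,280,'c2',4)"
```

```text
time_s: 5.25
tcp_pos: [0.4825, 0.0271, 0.1428]
eef_rot: [-180.0, -0.0, -33.0]
contact_force: [-0.1, 0.4, -0.1]
gripper_width: 0.0005
cur [ 4.82500e-01  2.71000e-02  1.42800e-01 -3.30455e+01] j [ 27.   5. -27.   0. -58.  30.] w 0.0005 F [-0.1  0.4 -0.1] t 5.25
```

View pics/c2.png

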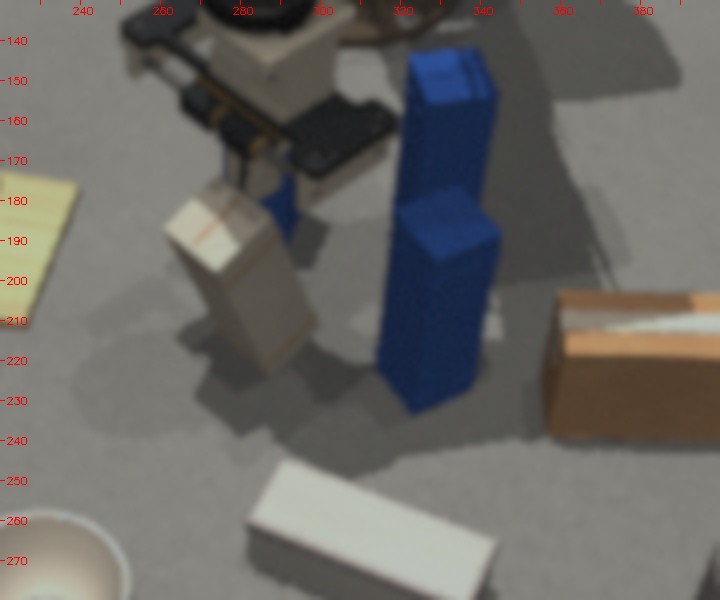

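```bash
python3 -m inch '0 0 0 0 0 0 0; 0 0 0 0 0 0 0; 0 0 0 0 0 0 0; 0 0 0 0 0 0 0; 0 0 0 0 0 0 0; 0 0 0 0 0 0 0' | tail -c 200
python3 -c "
from h import *
crop('scene',200,130,380,280,'c3',4);crop('top',160,120,360,270,'c3t',4)"
```

```text
time_s: 5.8
tcp_pos: [0.4816, 0.0285, 0.1429]
eef_rot: [-180.0, -0.0, -33.0]
contact_force: [0.5, 0.8, 0.9]
gripper_width: 0.0005
```

View pics/c3.png

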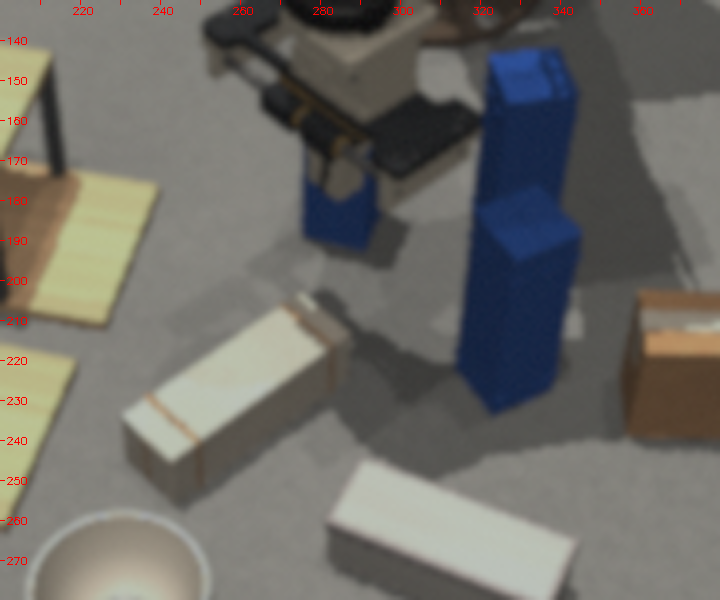

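View pics/c3t.png

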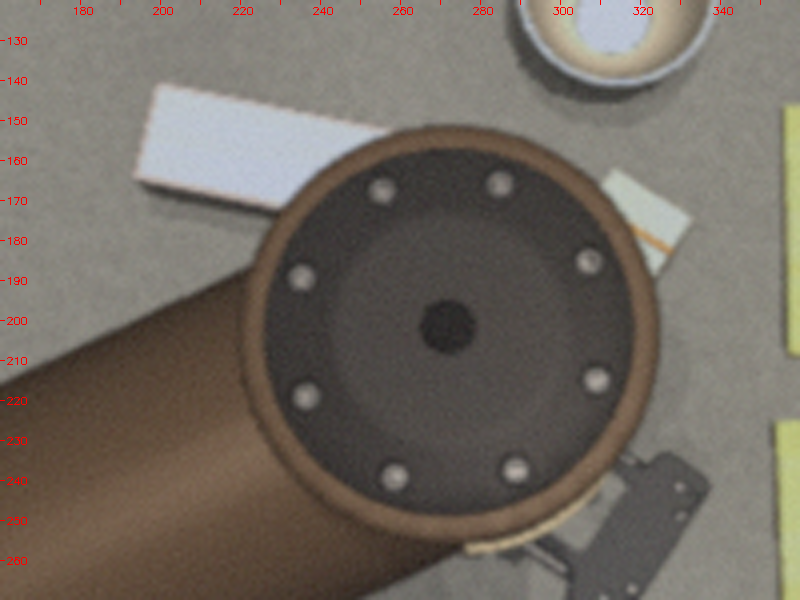

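Run:
```python
from h import *
W=np.array([w("scene",*c,.056)[:2] for c in((275,204),(286,213.2),(242.5,245),(231,234))]);print(W)
c=W.mean(0);a=W[3]-W[0]+W[2]-W[1];print(c,np.linalg.norm(a)/2,np.degrees(np.arctan2(a[1],a[0])))
print([w("top",*q,.056)[:2] for q in((312,162.5),(332.5,174.5))])
```

```text
[[ 0.4849  0.0067]
 [ 0.5114  0.0474]
 [ 0.6559 -0.0413]
 [ 0.6278 -0.0844]]
[ 0.57   -0.0179] 0.16950427723216904 -32.03046421808747
[array([ 0.6513, -0.0406]), array([ 0.6233, -0.0888])]
```

```bash
python3 -c "
from h import *
plan((.528,.0055,.143,-32,.035),(.528,.0055,.02,-32,.03))"
```

```text
cur [ 4.81700e-01  2.85000e-02  1.42900e-01 -3.29653e+01] j [ 27.   5. -27.  -0. -58.  30.] w 0.0003 F [-1.   0.7 -0.3] t 5.9
-> [0.528, 0.0055, 0.143, -32]
turn 1x az=-0.0168
shift 2x 0.0257 -0.0025 -0.0001
-> [0.528, 0.0055, 0.02, -32]
shift 5x 0.0000 0.0000 0.0246
```

```bash
python3 -m inch '0 0 0 0 0 -.0168 1; .026 -.0025 0 0 0 0 1; .0255 -.0025 0 0 0 0 1; 0 0 0 0 0 0 1; 0 0 0 0 0 0 1; 0 0 .025 0 0 0 1; 0 0 .025 0 0 0 1; 0 0 .025 0 0 0 1; 0 0 .025 0 0 0 1; 0 0 .013 0 0 0 1; 0 0 .010 0 0 0 1; 0 0 0 0 0 0 .3; 0 0 0 0 0 0 .3; 0 0 0 0 0 0 .3; 0 0 0 0 0 0 .3; 0 0 0 0 0 0 .3' 50 | tail -c 200
python3 -c "
from h import *
plan();crop('scene',200,130,380,280,'c4',4)"
```

```text
time_s: 7.23
tcp_pos: [0.5288, 0.0055, 0.0209]
eef_rot: [-179.9, -0.1, -32.0]
contact_force: [-0.3, -0.3, 3.1]
gripper_width: 0.0527
cur [ 5.2880e-01  5.5000e-03  2.0900e-02 -3.2016e+01] j [ 22.  17. -30.   0. -43.  36.] w 0.0527 F [-0.3 -0.3  3.1] t 7.2333
```

View pics/c4.png

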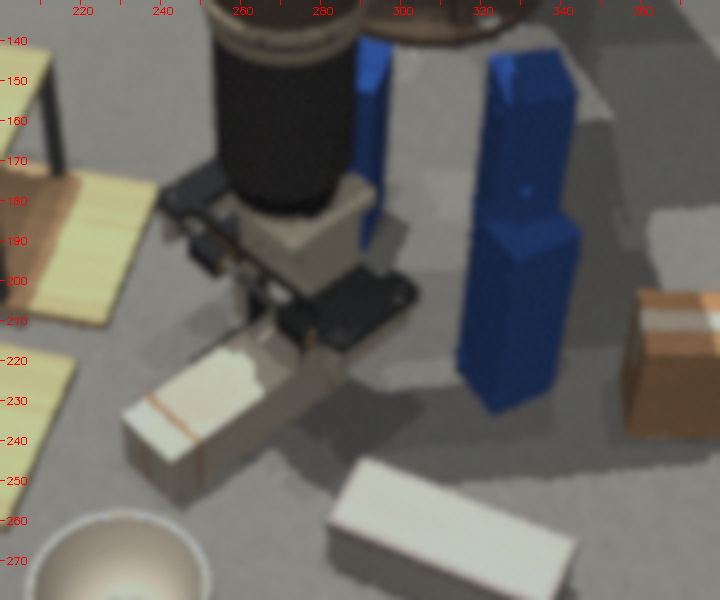

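```bash
python3 -m inch '0 0 -.02 0 0 0 .3; 0 0 -.025 0 0 0 .3; 0 0 -.025 0 0 0 .3; 0 0 -.02 0 0 .11 .3; 0 0 0 0 0 .11 .3; 0 0 0 0 0 .11 .3; 0 0 0 0 0 .11 .3; 0 0 0 0 0 .11 .3; 0 0 0 0 0 .11 .3; 0 0 0 0 0 .11 .3; 0 0 0 0 0 .11 .3; 0 0 0 0 0 .115 .3; 0 0 0 0 0 0 .3' | tail -c 200
python3 -c "
from h import *
plan((.629,-.08,.11,-89,.035),(.629,-.08,.039,-89,.025),(.6308,-.205,.039,-89,.02));crop('scene',160,130,340,280,'c5',4)"
```

```text
time_s: 8.37
tcp_pos: [0.5281, 0.0052, 0.1102]
eef_rot: [-180.0, 0.0, -89.3]
contact_force: [0.1, 0.5, 0.8]
gripper_width: 0.026
cur [ 5.2810e-01  5.2000e-03  1.1020e-01 -8.9345e+01] j [ 22.  11. -24.  -0. -55. -21.] w 0.026 F [0.1 0.5 0.8] t 8.3667
-> [0.629, -0.08, 0.11, -89]
turn 1x az=-0.0060
shift 4x 0.0217 -0.0249 0.0000
-> [0.629, -0.08, 0.039, -89]
shift 3x 0.0000 0.0000 0.0237
-> [0.6308, -0.205, 0.039, -89]
shift 7x 0.0179 0.0001 -0.0000
```

View pics/c5.png

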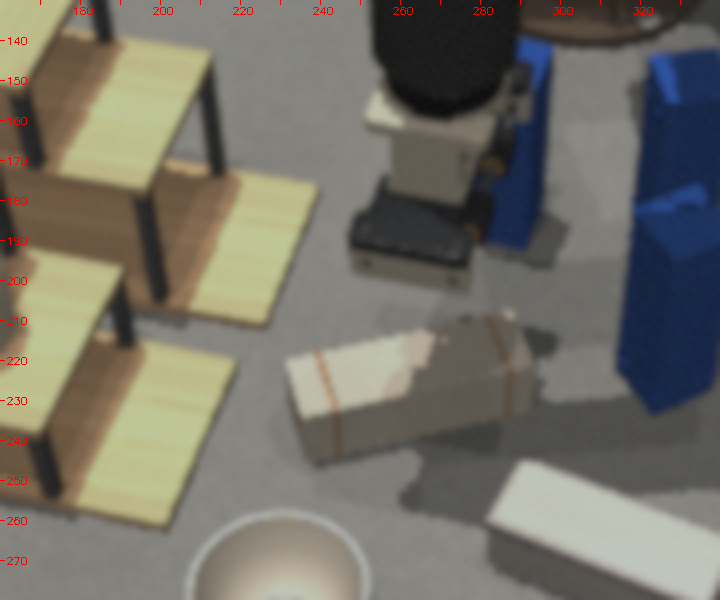

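```bash
python3 -m inch '0 0 -.03 0 0 0 1; 0 0 -.03 0 0 0 1; 0 0 -.03 0 0 0 1; -.03 0 -.02 0 0 0 1; -.04 0 0 0 0 0 1; -.04 0 0 0 0 0 1; -.04 0 0 0 0 0 1;  -.04 0 0 0 0 0 1; 0 0 0 0 0 0 1' 60 | tail -c 200
python3 -c "
from h import *
plan();crop('scene',200,130,380,280,'c6',4);crop('top',220,120,370,270,'c6t',4)"
```

```text
time_s: 9.17
tcp_pos: [0.5249, 0.2007, 0.2197]
eef_rot: [-180.0, 0.1, -88.6]
contact_force: [-0.4, -0.1, 1.1]
gripper_width: 0.0808
cur [  0.5249   0.2007   0.2197 -88.5625] j [ 41.   9. -11.  -0. -70. -39.] w 0.0808 F [-0.4 -0.1  1.1] t 9.1667
```

View pics/c6.png

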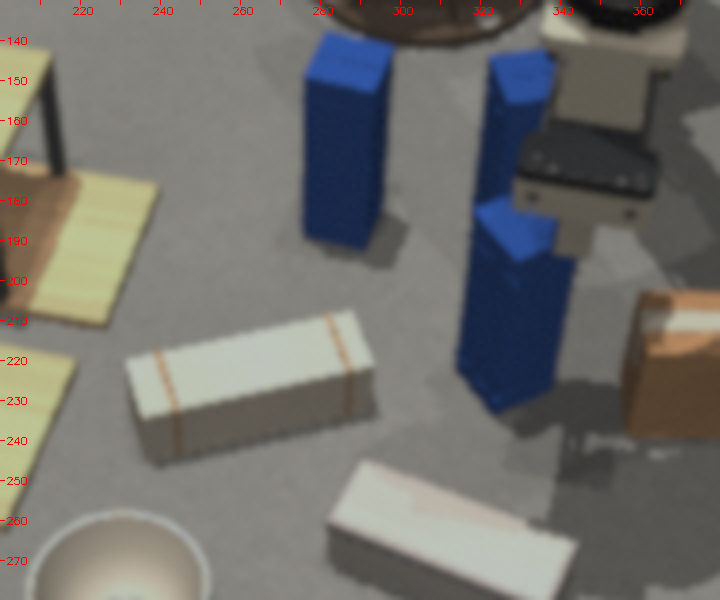

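View pics/c6t.png

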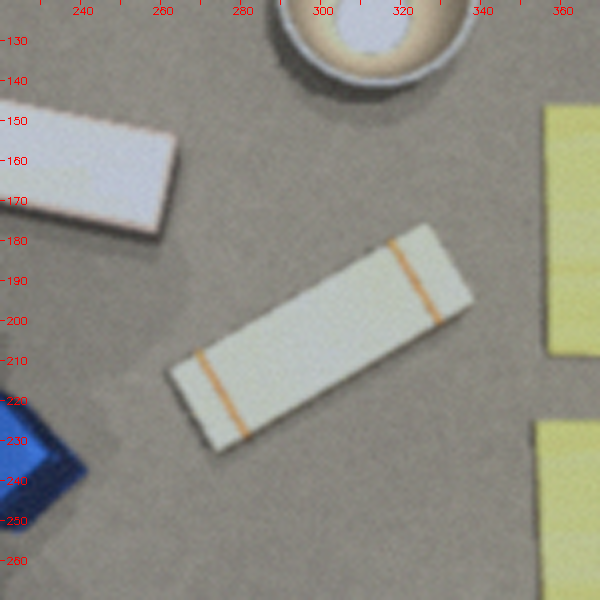

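Run:
```python
from h import *
def f(cam,cs):
    W=np.array([w(cam,*c,.056)[:2] for c in cs]);c=W.mean(0);a=W[1]-W[0]+W[2]-W[3];print(cam,c.round(4),np.linalg.norm(a)/2,np.degrees(np.arctan2(a[1],a[0])))
f("top",((262,212.5),(327,176),(338,194.5),(275,233)))
f("scene",((288,208),(232,220.5),(235.5,234),(293,222)))
for o in(.035,):
    a=np.radians(-60);c=np.array([.523,-.01])
```

```text
top [ 0.5526 -0.0152] 0.17283753209300345 -58.42507376436758
scene [ 0.5583 -0.0115] 0.17078689206142256 -59.00459946980615
```

```bash
python3 -c "
from h import *
plan((.537,.0165,.22,-58.7,.038),(.537,.0165,.013,-58.7,.03))"
```

```text
cur [  0.5245   0.1966   0.2195 -88.673 ] j [ 41.   9. -12.  -0. -70. -39.] w 0.0858 F [0.3 0.  0.9] t 9.2667
-> [0.537, 0.0165, 0.22, -58.7]
turn 5x az=-0.1046
shift 5x 0.0321 0.0166 -0.0001
-> [0.537, 0.0165, 0.013, -58.7]
shift 7x 0.0000 0.0000 0.0296
```

```bash
python3 -m inch '0 0 0 0 0 -.1046 1; 0 0 0 0 0 -.1046 1; 0 0 0 0 0 -.1046 1; 0 0 0 0 0 -.1046 1; 0 0 0 0 0 -.1046 1; .0321 .0166 0 0 0 0 1; .0321 .0166 0 0 0 0 1; .0321 .0166 0 0 0 0 1; .0321 .0166 0 0 0 0 1; .0321 .0166 0 0 0 0 1; 0 0 .03 0 0 0 1; 0 0 .03 0 0 0 1; 0 0 .03 0 0 0 1; 0 0 .03 0 0 0 1; 0 0 .03 0 0 0 1; 0 0 .03 0 0 0 1; 0 0 .015 0 0 0 1; 0 0 .012 0 0 0 1; 0 0 0 0 0 0 1' | tail -c 200
python3 -m inch '0 0 0 0 0 0 0;0 0 0 0 0 0 0;0 0 0 0 0 0 0;0 0 0 0 0 0 0;0 0 0 0 0 0 0;0 0 0 0 0 0 0;0 0 0 0 0 0 0;0 0 0 0 0 0 0;0 0 0 0 0 0 0;0 0 0 0 0 0 0' 60 | tail -c 200
python3 -m inch '0 0 -.01 0 0 0 0;0 0 -.01 0 0 0 0;0 0 -.01 0 0 0 0;0 0 -.01 0 0 0 0; 0 0 0 0 0 0 0' 60 | tail -c 200
python3 -c "
from h import *
crop('scene',200,130,380,280,'c7',4)"
```

```text
time_s: 10.85
tcp_pos: [0.534, 0.013, 0.0104]
eef_rot: [179.7, 0.1, -59.0]
contact_force: [0.3, -0.4, 0.1]
gripper_width: 0.0875
time_s: 11.68
tcp_pos: [0.5368, 0.0151, 0.0136]
eef_rot: [-179.9, -0.0, -59.0]
contact_force: [-0.4, 0.5, 5.3]
gripper_width: 0.0554
time_s: 12.1
tcp_pos: [0.5377, 0.0153, 0.0554]
eef_rot: [-179.8, -0.1, -59.0]
contact_force: [0.0, 0.7, -3.1]
gripper_width: 0.0555
```

View pics/c7.png

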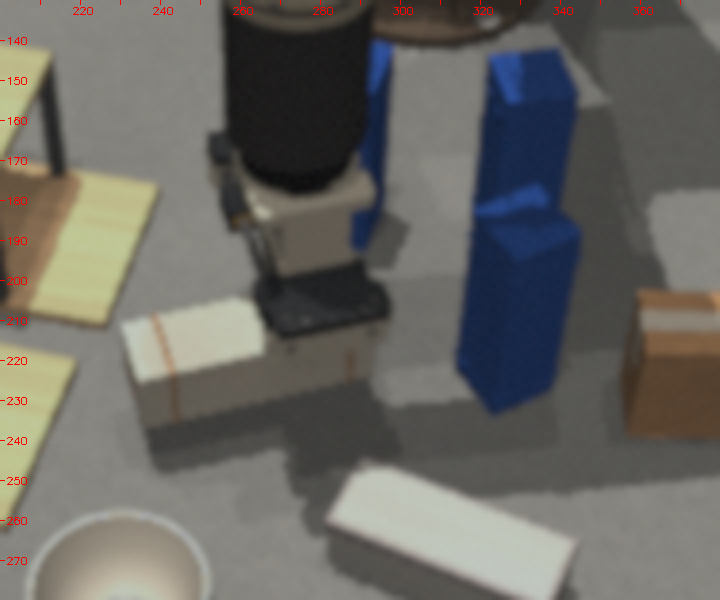

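```bash
python3 -m inch '0 0 -.015 0 0 .1047 0; 0 0 -.015 0 0 .1047 0; 0 0 -.01 0 0 .1047 0; 0 0 0 0 0 .1047 0; 0 0 0 0 0 .1047 0; 0 0 0 0 0 0 0; 0 0 0 0 0 0 0' 60 | tail -c 200
python3 -c "
from h import *
plan((.629,-.085,.095,-89,.03),(.629,-.085,.031,-89,.022),(.6295,-.178,.031,-89,.018))"
```

```text
time_s: 12.73
tcp_pos: [0.5358, 0.0148, 0.0924]
eef_rot: [180.0, -0.0, -88.9]
contact_force: [0.2, -0.0, -2.9]
gripper_width: 0.0551
cur [ 5.35800e-01  1.48000e-02  9.24000e-02 -8.88899e+01] j [ 23.  13. -25.  -0. -53. -21.] w 0.0551 F [ 0.2 -0.  -2.9] t 12.7333
-> [0.629, -0.085, 0.095, -89]
shift 5x 0.0203 -0.0183 -0.0005
-> [0.629, -0.085, 0.031, -89]
shift 3x 0.0000 0.0000 0.0213
-> [0.6295, -0.178, 0.031, -89]
shift 6x 0.0155 0.0002 -0.0000
```

```bash
python3 -m inch '.0203 -.0184 0 0 0 0 0; .0203 -.0184 0 0 0 0 0; .0203 -.0184 0 0 0 0 0; .0203 -.0184 0 0 0 0 0; .0203 -.0184 0 0 0 0 0; 0 0 .02 0 0 0 0; 0 0 .02 0 0 0 0; 0 0 .02 0 0 0 0; 0 0 0 0 0 0 0' 60 | tail -c 200
python3 -c "
from h import *
plan((.6295,-.178,.032,-89,.018));crop('scene',140,150,320,290,'c8',4);crop('top',260,100,410,230,'c8t',4)"
```

```text
time_s: 13.48
tcp_pos: [0.6263, -0.0855, 0.0278]
eef_rot: [179.5, 0.0, -89.0]
contact_force: [-0.6, 0.2, -4.5]
gripper_width: 0.055
cur [ 6.26300e-01 -8.55000e-02  2.78000e-02 -8.89608e+01] j [ 10.  25. -16.  -0. -50.  -9.] w 0.055 F [-0.6  0.2 -4.5] t 13.4833
-> [0.6295, -0.178, 0.032, -89]
shift 6x 0.0154 -0.0003 -0.0007
```

View pics/c8.png

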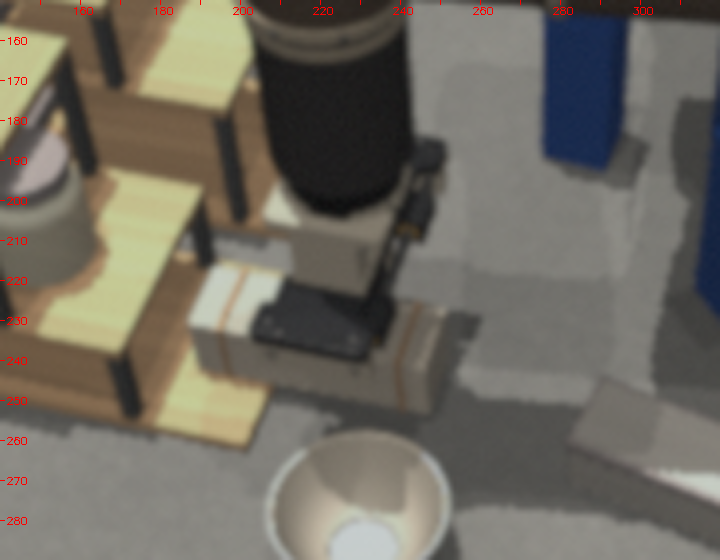

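View pics/c8t.png

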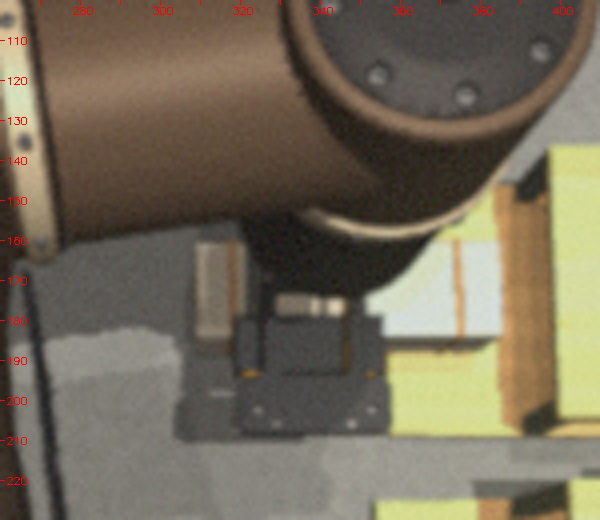

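```bash
python3 -m inch '.0155 0 -.001 0 0 0 0; .0155 0 0 0 0 0 0; .0155 0 0 0 0 0 0; .0155 0 0 0 0 0 0; .0155 0 0 0 0 0 0; .0155 0 0 0 0 0 0; 0 0 0 0 0 0 0; 0 0 0 0 0 0 0' 60 | tail -c 200
python3 -c "
from h import *
plan();crop('scene',100,150,280,290,'c9',4)
print(w('top',386,172.5,.066))"
```

```text
time_s: 14.25
tcp_pos: [0.6315, -0.1792, 0.0344]
eef_rot: [-180.0, -0.0, -89.1]
contact_force: [0.1, -0.3, -3.7]
gripper_width: 0.0553
cur [ 6.31500e-01 -1.79200e-01  3.44000e-02 -8.91214e+01] j [  1.  26. -13.   0. -51.  -0.] w 0.0553 F [ 0.1 -0.3 -3.7] t 14.25
[ 0.6281 -0.211   0.066 ]
```

View pics/c9.png

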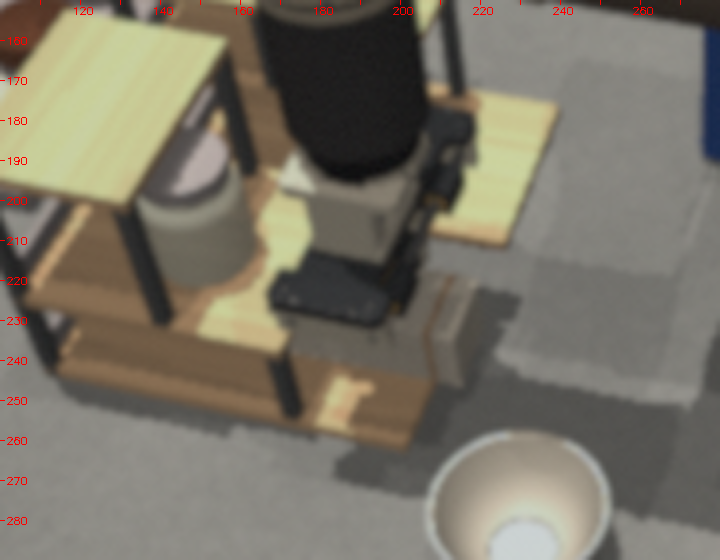

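```bash
python3 -m inch '0 0 .004 0 0 0 0; 0 0 .004 0 0 0 0; 0 0 .002 0 0 0 0; 0 0 0 0 0 0 0; 0 0 0 0 0 0 .85; 0 0 0 0 0 0 .85; 0 0 0 0 0 0 .85; 0 0 0 0 0 0 .85; 0 0 0 0 0 0 .85; 0 0 -.02 0 0 0 .85; 0 0 -.03 0 0 0 .85; 0 0 -.03 0 0 0 .85; -.03 0 0 0 0 0 0; -.03 0 0 0 0 0 0; -.03 0 0 0 0 0 0; 0 0 0 0 0 0 0; 0 0 0 0 0 0 0; 0 0 0 0 0 0 0; 0 0 0 0 0 0 0; 0 0 0 0 0 0 0' 60 | tail -c 200
python3 -c "
from h import *
plan((.629,-.09,.035,-89,.025),(.6295,-.15,.035,-89,.01));crop('scene',100,150,280,290,'c10',4)"
```

```text
time_s: 15.97
tcp_pos: [0.6298, -0.089, 0.1036]
eef_rot: [180.0, -0.0, -89.1]
contact_force: [0.3, -0.4, 0.5]
gripper_width: 0.0267
cur [ 6.29800e-01 -8.90000e-02  1.03600e-01 -8.91273e+01] j [ 10.  21. -11.   0. -58.  -9.] w 0.0267 F [ 0.3 -0.4  0.5] t 15.9667
-> [0.629, -0.09, 0.035, -89]
shift 3x 0.0003 0.0003 0.0229
-> [0.6295, -0.15, 0.035, -89]
shift 7x 0.0086 0.0001 -0.0000
```

View pics/c10.png

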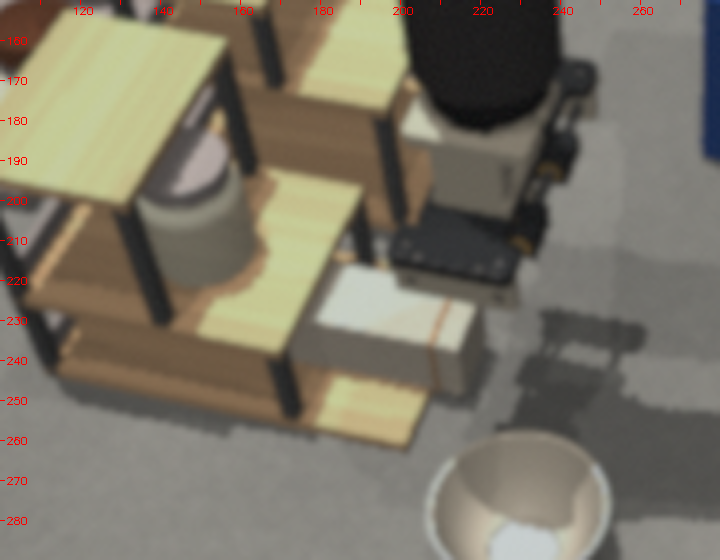

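```bash
python3 -m inch '0 0 .023 0 0 0 .25; 0 0 .023 0 0 0 .25; 0 0 .022 0 0 0 .25; .008 0 0 0 0 0 .25; .008 0 0 0 0 0 .25; .008 0 0 0 0 0 .25; .008 0 0 0 0 0 .25; .008 0 0 0 0 0 .25; .008 0 0 0 0 0 .25; .008 0 0 0 0 0 .25; .005 0 0 0 0 0 .25; 0 0 0 0 0 0 .25; 0 0 0 0 0 0 .25; -.01 0 0 0 0 0 .25; -.03 0 0 0 0 0 .25; 0 0 0 0 0 0 .25' 60 | tail -c 200
python3 -c "
from h import *
plan();crop('scene',100,150,280,290,'c11',4)"
```

```text
time_s: 17.35
tcp_pos: [0.6303, -0.1055, 0.0358]
eef_rot: [-180.0, 0.0, -89.0]
contact_force: [-0.3, -0.4, 0.4]
gripper_width: 0.0214
cur [ 6.30300e-01 -1.05500e-01  3.58000e-02 -8.89686e+01] j [  8.  25. -15.  -0. -50.  -7.] w 0.0214 F [-0.3 -0.4  0.4] t 17.35
```

View pics/c11.png

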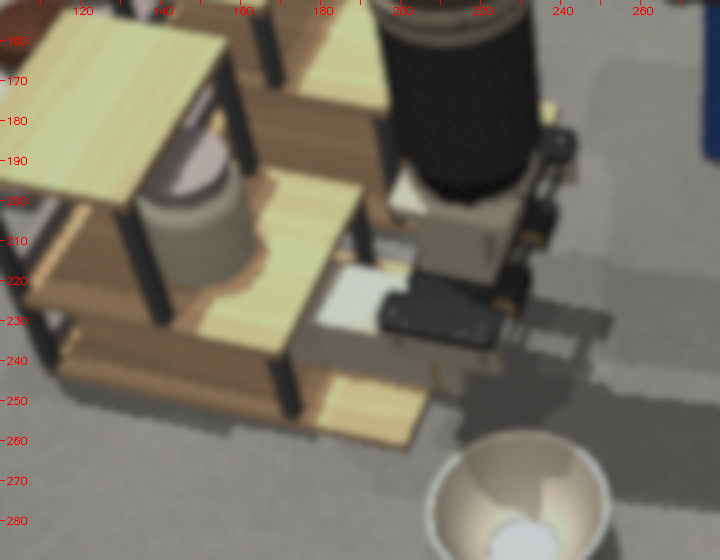

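```bash
python3 -m inch '-.03 0 0 0 0 0 .25; -.03 0 0 0 0 0 .25; -.03 0 -.02 0 0 0 .25; 0 0 0 0 0 0 .25' 60 | tail -c 200
python3 -c "
from h import *
plan();crop('scene',100,150,280,290,'c12',4);crop('top',260,100,430,230,'c12t',4)"
```

```text
time_s: 17.73
tcp_pos: [0.6308, -0.0146, 0.0588]
eef_rot: [-179.8, 0.0, -88.8]
contact_force: [1.1, 0.1, 1.1]
gripper_width: 0.0219
cur [ 6.30800e-01 -1.46000e-02  5.88000e-02 -8.88161e+01] j [ 16.  23. -15.   0. -52. -15.] w 0.0219 F [1.1 0.1 1.1] t 17.7333
```

View pics/c12.png

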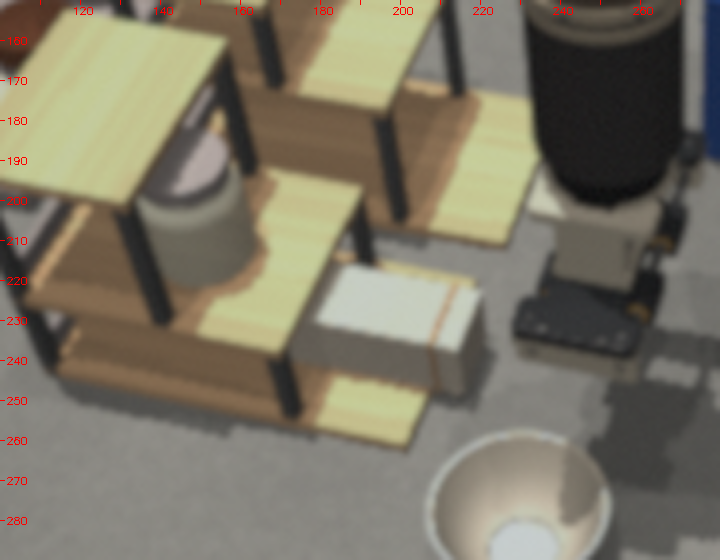

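View pics/c12t.png

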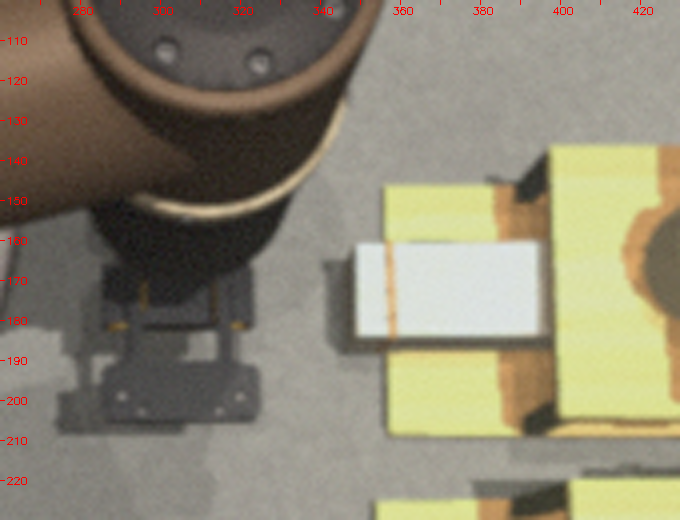

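```bash
python3 -c "
from h import *
print(w('top',348.5,161,.066),w('top',348.5,183.5,.066),w('top',395,161,.066),w('scene',221,222,.066),w('scene',215,237,.066)); print(px('top',(.63,-.0146,.0588)),px('scene',(.63,-.0146,.0588)))
print(w('scene',216,249,.01))"
```

```text
[ 0.6539 -0.1247  0.066 ] [ 0.6007 -0.1246  0.066 ] [ 0.6556 -0.2321  0.066 ] [ 0.6013 -0.1228  0.066 ] [ 0.6567 -0.1209  0.066 ]
[300.9 170.9] [254.4 239.2]
[ 0.6581 -0.1228  0.01  ]
```

```bash
python3 -m inch '.03 0 .023 0 0 0 .25; .03 0 0 0 0 0 .25; .02 0 0 0 0 0 .25; .006 0 0 0 0 0 .25; 0 0 0 0 0 0 .25' 60 | tail -c 200
python3 -m inch '.005 0 0 0 0 0 .25; .005 0 0 0 0 0 .25; .005 0 0 0 0 0 .25; .005 0 0 0 0 0 .25' | tail -c 200
python3 -m inch '.005 0 0 0 0 0 .25; .005 0 0 0 0 0 .25' | tail -c 200
python3 -c "
from h import *
plan();crop('scene',100,150,280,290,'c13',4);crop('top',260,100,430,230,'c13t',4)"
```

```text
time_s: 18.25
tcp_pos: [0.6293, -0.1074, 0.032]
eef_rot: [179.9, -0.0, -89.2]
contact_force: [0.5, 1.0, 0.0]
gripper_width: 0.0218
time_s: 18.58
tcp_pos: [0.6306, -0.125, 0.0329]
eef_rot: [-180.0, 0.0, -89.0]
contact_force: [-0.2, -0.7, -0.3]
gripper_width: 0.022
time_s: 18.75
tcp_pos: [0.6307, -0.1353, 0.0328]
eef_rot: [-180.0, 0.0, -89.0]
contact_force: [-0.3, 0.1, -0.6]
gripper_width: 0.0221
cur [ 6.3070e-01 -1.3530e-01  3.2800e-02 -8.9043e+01] j [  5.  26. -14.  -0. -50.  -4.] w 0.0221 F [-0.3  0.1 -0.6] t 18.75
```

View pics/c13.png

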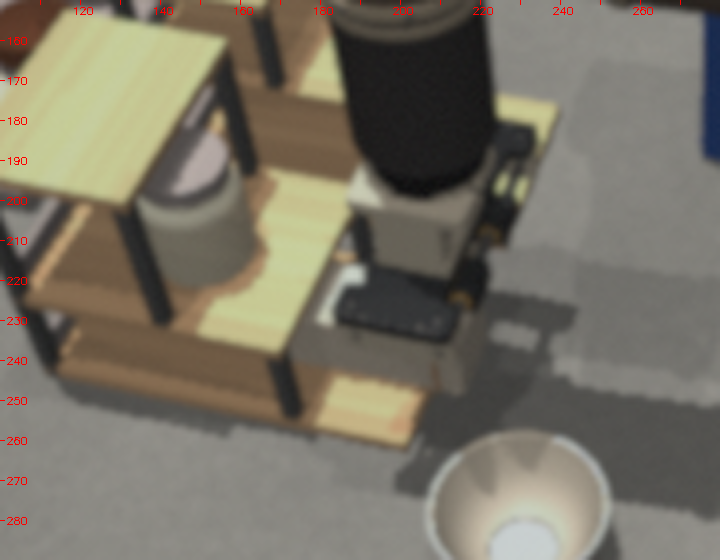

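View pics/c13t.png

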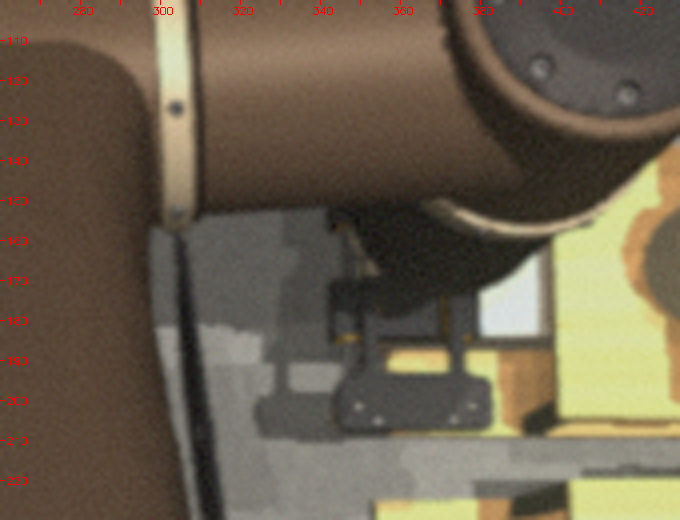

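```bash
python3 -c "
from h import *
print(px('scene',(.525,.2,.2197)),px('scene',(.525+.05,.2,.2197)))
print(px('scene',(.4825,.0271,.1428)), px('scene',(.6307,-.1353,.0328)),px('scene',(.6307+.02,-.1353,.0328)),px('scene',(.6307,-.1353,.0988)))"
```

```text
[343.5 188.2] [340.4 202. ]
[282.4 184.7] [214.4 236. ] [212.  241.4] [212.2 221.5]
```

```bash
python3 -c "
from h import *
crop('scene',165,200,245,260,'c14',10)"
```

```text
(no output)
```

View pics/c14.png

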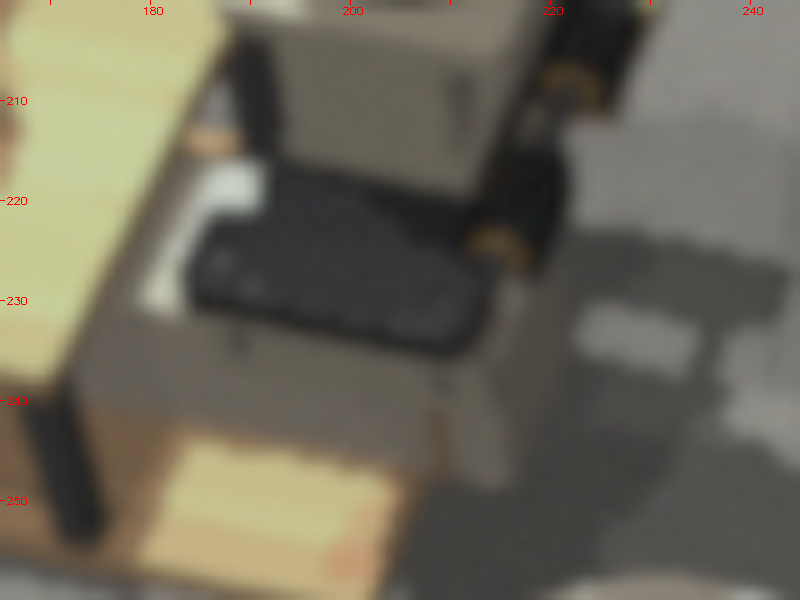

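```bash
python3 -m inch '-.02 0 0 0 0 0 .25; -.03 0 0 0 0 0 .25; -.03 0 0 0 0 0 .25; -.03 0 -.03 0 0 0 .9; 0 0 -.03 0 0 0 .9; 0 0 0 0 0 0 .9; 0 0 0 0 0 0 .9;0 0 0 0 0 0 .9;0 0 0 0 0 0 .9;0 0 0 0 0 0 .9' 60 | tail -c 200
python3 -c "
from h import *
plan((.629,-.143,.1,-89,.03));crop('scene',140,180,260,270,'c15',6)"
```

```text
time_s: 19.73
tcp_pos: [0.6281, -0.0262, 0.0912]
eef_rot: [179.9, -0.0, -89.1]
contact_force: [-0.6, -0.1, -0.4]
gripper_width: 0.0633
cur [ 6.28100e-01 -2.62000e-02  9.12000e-02 -8.91044e+01] j [ 15.  21. -13.  -0. -56. -14.] w 0.0633 F [-0.6 -0.1 -0.4] t 19.7333
-> [0.629, -0.143, 0.1, -89]
shift 4x 0.0292 0.0003 -0.0022
```

View pics/c15.png

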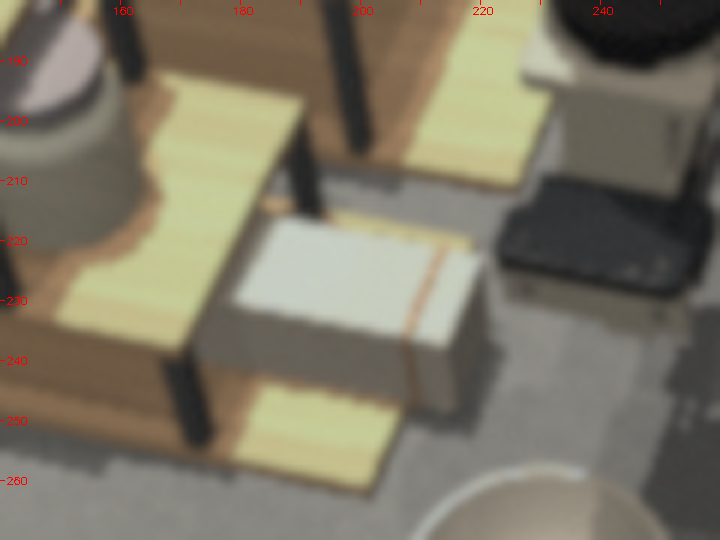

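```bash
python3 -m inch '.0292 0 -.002 0 0 0 .95; .0292 0 -.002 0 0 0 .95; .0292 0 -.002 0 0 0 .95; .0292 0 -.002 0 0 0 .95; 0 0 0 0 0 0 .95; 0 0 .025 0 0 0 .95; 0 0 .025 0 0 0 .95; 0 0 .017 0 0 0 .95; 0 0 0 0 0 0 0; 0 0 0 0 0 0 0; 0 0 0 0 0 0 0; 0 0 0 0 0 0 0; 0 0 0 0 0 0 0; 0 0 0 0 0 0 0; 0 0 0 0 0 0 0; 0 0 0 0 0 0 0; 0 0 0 0 0 0 0' 60 | tail -c 200
python3 -c "
from h import *
plan();crop('scene',140,180,260,270,'c16',6)"
```

```text
time_s: 21.2
tcp_pos: [0.6308, -0.1424, 0.0335]
eef_rot: [-180.0, 0.0, -89.1]
contact_force: [-0.2, -0.2, 0.1]
gripper_width: 0.0286
cur [ 6.30800e-01 -1.42400e-01  3.35000e-02 -8.90634e+01] j [  5.  26. -14.  -0. -50.  -4.] w 0.0286 F [-0.2 -0.2  0.1] t 21.2
```

View pics/c16.png

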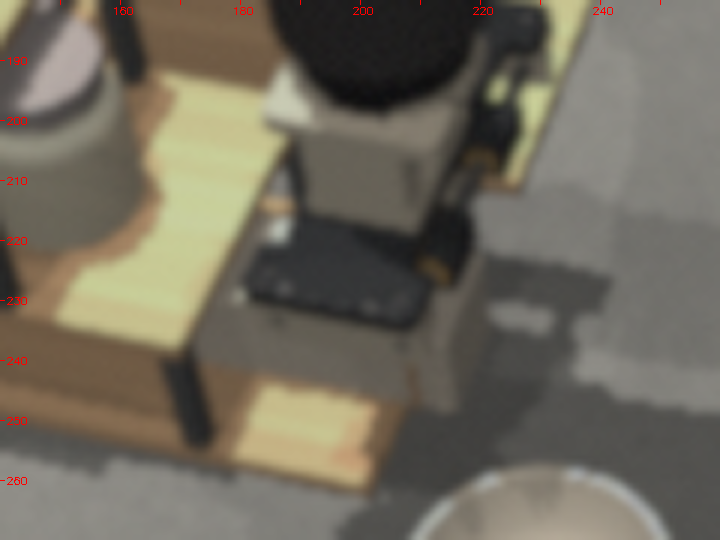

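```bash
python3 -c "
from h import *
for a in((.628,-.0262,.0912),(.66,-.0262,.0912),(.68,-.0262,.0912),(.72,-.0262,.157),(.68,-.0162,.0912),(.68,-.0362,.0912)): print(a,px('scene',a))
crop('scene',170,150,260,260,'c17',5)
crop('top',300,120,440,220,'c17t',5)"
```

```text
(0.628, -0.0262, 0.0912) [250.2 230.7]
(0.66, -0.0262, 0.0912) [246.8 239.7]
(0.68, -0.0262, 0.0912) [244.6 245.4]
(0.72, -0.0262, 0.157) [238.6 242.4]
(0.68, -0.0162, 0.0912) [248.1 246.2]
(0.68, -0.0362, 0.0912) [241.  244.6]
```

View pics/c17.png

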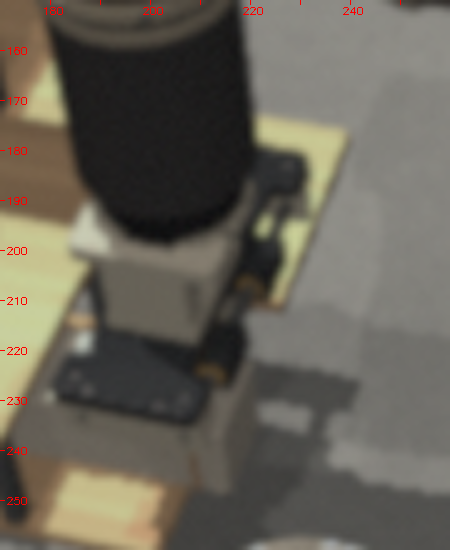

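View pics/c17t.png

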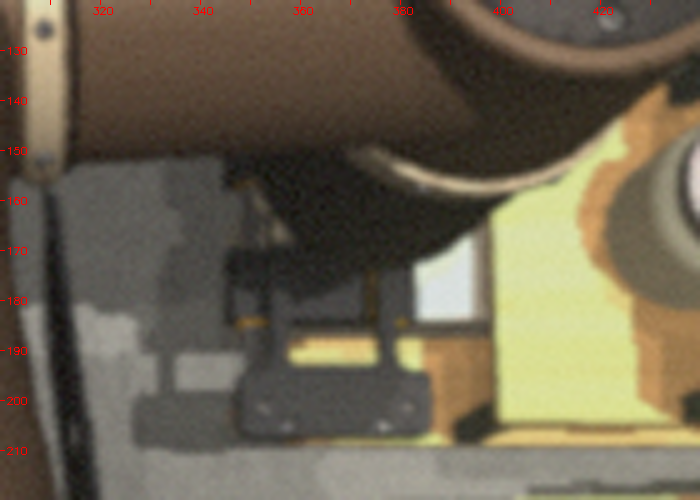

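```bash
python3 -m inch '0 0 -.03 0 0 0 .9; 0 0 -.03 0 0 0 .9; -.03 0 -.03 0 0 -.12 .9; 0 0 -.03 0 0 -.12 .9; 0 0 0 0 0 -.12 .9; 0 0 0 0 0 -.12 .9; 0 0 0 0 0 -.12 .9; 0 0 0 0 0 -.12 .9; 0 0 0 0 0 -.12 .9; 0 0 0 0 0 -.12 .9; 0 0 0 0 0 -.12 .9; 0 0 0 0 0 0 .9' 60 | tail -c 200
python3 -c "
from h import *
c,s=cur();print(c,s['joints'])
x,y,z,a=c;a=np.radians(a);Y=np.array([np.sin(a),-np.cos(a),0])
for o in(-.065,-.04,0,.04,.065):
  for d in (0,.019,.066): print(o,d,px('scene',np.array([x,y,z+d])+o*Y))
crop('scene',130,100,290,220,'c18',5)"
```

```text
time_s: 22.35
tcp_pos: [0.6302, -0.113, 0.1526]
eef_rot: [180.0, 0.0, -26.9]
contact_force: [0.0, -0.0, -0.0]
gripper_width: 0.0788
(np.float64(0.6301877459791371), np.float64(-0.11298866035832505), np.float64(0.1526438785120623), np.float64(-26.86874734148851)) [ 7.26535753e+00  1.88527547e+01 -7.20246687e+00 -3.39274123e-03
 -6.39503801e+01  5.58673852e+01]
-0.065 0 [235.4 223. ]
-0.065 0.019 [234.9 218.4]
-0.065 0.066 [233.8 206.4]
-0.04 0 [228.7 218.1]
-0.04 0.019 [228.1 213.4]
-0.04 0.066 [226.8 201.4]
0 0 [218.2 210.3]
0 0.019 [217.5 205.7]
0 0.066 [215.9 193.5]
0.04 0 [208.  202.8]
0.04 0.019 [207.2 198.1]
0.04 0.066 [205.3 185.9]
0.065 0 [201.8 198.2]
0.065 0.019 [200.9 193.5]
0.065 0.066 [198.8 181.3]
```

View pics/c18.png

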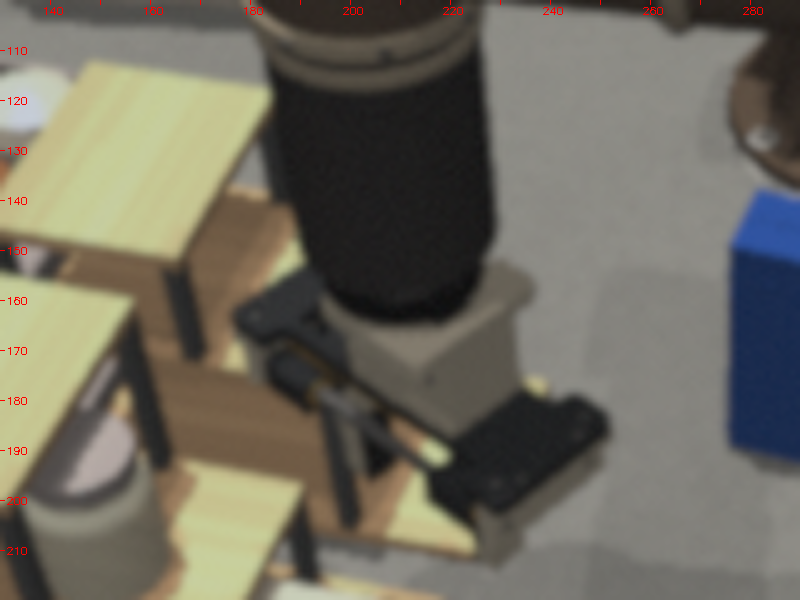

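```bash
python3 -c "
from h import *
plan((.56,-.02,.15,-27,.035),(.56,-.02,.01,-27,.03))"
```

```text
cur [  0.6302  -0.113    0.1526 -27.2972] j [  7.  19.  -7.  -0. -64.  55.] w 0.0788 F [-0.   0.3 -0.2] t 22.4
-> [0.56, -0.02, 0.15, -27]
turn 1x az=-0.0052
shift 4x -0.0262 -0.0127 0.0007
-> [0.56, -0.02, 0.01, -27]
shift 5x 0.0000 0.0000 0.0280
```

```bash
python3 -m inch '-.026 -.0127 0 0 0 0 0; -.026 -.0127 0 0 0 0 0; -.026 -.0127 0 0 0 0 0; -.026 -.0127 0 0 0 0 0; 0 0 .028 0 0 0 0; 0 0 .028 0 0 0 0; 0 0 .028 0 0 0 0; 0 0 .028 0 0 0 0; 0 0 .028 0 0 0 0; 0 0 0 0 0 0 0; 0 0 0 0 0 0 0; 0 0 0 0 0 0 0' | tail -c 200; python3 -m inch '0 0 .003 0 0 0 0; 0 0 .003 0 0 0 0; 0 0 .003 0 0 0 0; 0 0 0 0 0 0 0'|tail -c 200;  python3 -c "
from h import *
c,s=cur();print(c)
x,y,z,a=c
print(px('scene',(x,y,z)),px('scene',(x,y,z+.035)))
crop('scene',200,130,300,250,'c19',5)"
```

```text
time_s: 23.4
tcp_pos: [0.562, -0.0202, 0.014]
eef_rot: [-180.0, -0.1, -27.3]
contact_force: [-0.1, -0.3, 0.9]
gripper_width: 0.0045
time_s: 23.73
tcp_pos: [0.5609, -0.0203, 0.0038]
eef_rot: [-180.0, -0.0, -27.2]
contact_force: [0.3, 0.4, -0.9]
gripper_width: 0.0003
(np.float64(0.5609283002004932), np.float64(-0.020275154863024177), np.float64(0.0038119927341760187), np.float64(-27.211965914416986))
[259.6 232. ] [259.4 224.7]
```

View pics/c19.png

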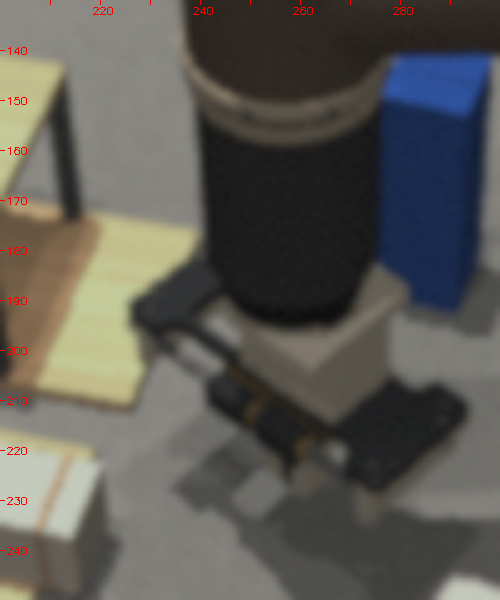

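```bash
for i in 1 2 3 4; do python3 -m inch '0 0 .003 0 0 0 0; 0 0 .003 0 0 0 0; 0 0 0 0 0 0 0'|egrep 'tcp|cont'; done
```

```text
tcp_pos: [0.5605, -0.0204, -0.0029]
contact_force: [-0.3, 0.4, -0.4]
tcp_pos: [0.5605, -0.0204, -0.0091]
contact_force: [0.6, -0.3, -0.5]
tcp_pos: [0.5605, -0.0204, -0.015]
contact_force: [-0.6, -0.4, 0.8]
tcp_pos: [0.5605, -0.0204, -0.021]
contact_force: [0.7, 1.0, -0.5]
```

```bash
python3 -m inch '0 0 .003 0 0 0 0; 0 0 .003 0 0 0 0; 0 0 0 0 0 0 0'|egrep 'tcp|cont'; python3 -m inch '0 0 .003 0 0 0 0; 0 0 0 0 0 0 0'|egrep 'tcp|cont'; python3 -m inch '0 0 .003 0 0 0 0; 0 0 0 0 0 0 0'|egrep 'tcp|cont'
```

```text
tcp_pos: [0.5605, -0.0204, -0.0269]
contact_force: [-0.7, 0.3, -0.2]
tcp_pos: [0.5607, -0.0204, -0.0298]
contact_force: [-1.2, 0.6, 0.8]
tcp_pos: [0.5607, -0.0204, -0.0327]
contact_force: [0.7, -0.3, 0.3]
```

```bash
python3 -m inch '0 0 .002 0 0 0 0; 0 0 0 0 0 0 0'|egrep 'tcp|cont'; python3 -m inch '0 0 .002 0 0 0 0; 0 0 0 0 0 0 0'|egrep 'tcp|cont'; python3 -m inch '0 0 .002 0 0 0 0; 0 0 0 0 0 0 0'|egrep 'tcp|cont'
```

```text
tcp_pos: [0.5611, -0.0203, -0.0335]
contact_force: [-3.1, -0.6, 9.6]
tcp_pos: [0.5611, -0.0204, -0.0337]
contact_force: [-10.3, 2.6, 29.6]
tcp_pos: [0.5612, -0.0203, -0.0338]
contact_force: [-16.4, 3.5, 50.3]
```

```bash
python3 -m inch '0 0 -.012 0 0 0 0; 0 0 -.03 0 0 0 .25; 0 0 -.03 0 0 0 .25; 0 0 -.03 0 0 0 .25; 0 0 0 0 0 0 .25'|egrep 'tcp|cont'
python3 -c "
from h import *
plan((.629,-.06,.06,-89,.03),(.629,-.06,0,-89,.025),(.629,-.148,0,-89,.012))"
```

```text
tcp_pos: [0.5649, -0.0197, 0.0698]
contact_force: [1.3, 0.3, 0.6]
cur [ 5.64900e-01 -1.97000e-02  6.98000e-02 -2.71106e+01] j [ 18.  16. -23.   0. -50.  45.] w 0.0195 F [1.3 0.3 0.6] t 26.2833
-> [0.629, -0.06, 0.06, -89]
turn 9x az=0.1200
shift 3x 0.0138 -0.0211 0.0033
-> [0.629, -0.06, 0, -89]
shift 3x 0.0000 0.0000 0.0200
-> [0.629, -0.148, 0, -89]
shift 8x 0.0110 0.0002 -0.0000
```

```bash
python3 -m inch '0 0 0 0 0 .12 .25; 0 0 0 0 0 .12 .25; 0 0 0 0 0 .12 .25; 0 0 0 0 0 .12 .25; 0 0 0 0 0 .12 .25; 0 0 0 0 0 .12 .25; 0 0 0 0 0 .12 .25; 0 0 0 0 0 .12 .25; 0 0 0 0 0 .12 .25; .014 -.021 .003 0 0 0 .25; .014 -.021 .003 0 0 0 .25; .014 -.021 .003 0 0 0 .25; 0 0 .02 0 0 0 .25; 0 0 .02 0 0 0 .25; 0 0 .02 0 0 0 .25; 0 0 0 0 0 0 .25' | egrep 'tcp|rot|cont'
python3 -m inch '.012 0 0 0 0 0 .25; .012 0 0 0 0 0 .25; .012 0 0 0 0 0 .25; .012 0 0 0 0 0 .25; .010 0 0 0 0 0 .25; .010 0 0 0 0 0 .25; .010 0 0 0 0 0 .25; 0 0 0 0 0 0 .25' | egrep 'tcp|rot|cont'
```

```text
tcp_pos: [0.6216, -0.0617, -0.0096]
eef_rot: [179.6, -0.0, -89.1]
contact_force: [-1.6, 0.0, -0.7]
tcp_pos: [0.6259, -0.1413, -0.005]
eef_rot: [-180.0, -0.0, -89.2]
contact_force: [-0.3, -0.5, -0.3]
```

```bash
python3 -m inch '.006 0 0 0 0 0 .25; .005 0 0 0 0 0 .25; 0 0 0 0 0 0 .25' | egrep 'tcp|rot|cont'
python3 -m inch '-.02 0 0 0 0 0 1; -.03 0 0 0 0 0 1; -.03 0 -.03 0 0 0 1;-.03 0 -.04 0 0 0 1;-.03 0 -.04 0 0 0 1' | egrep 'tcp|rot|cont'
python3 -c "
from h import *
plan();crop('scene',100,150,280,290,'c20',4);crop('top',180,100,430,230,'c20t',3)"
```

```text
tcp_pos: [0.6259, -0.151, -0.0055]
eef_rot: [180.0, -0.0, -89.1]
contact_force: [0.4, 1.2, -0.9]
tcp_pos: [0.6228, -0.0198, 0.0909]
eef_rot: [179.8, -0.1, -89.0]
contact_force: [1.4, 0.5, 0.5]
cur [ 6.22800e-01 -1.98000e-02  9.09000e-02 -8.90405e+01] j [ 16.  20. -14.   0. -56. -15.] w 0.0499 F [1.4 0.5 0.5] t 28.95
```

View pics/c20.png

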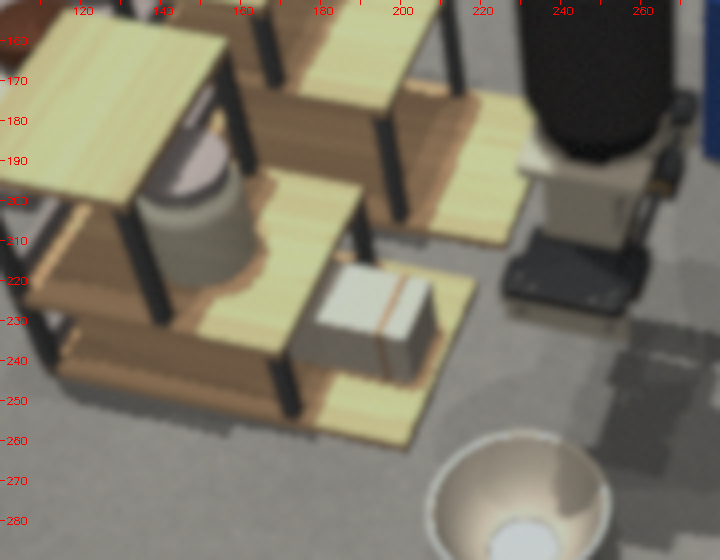

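View pics/c20t.png

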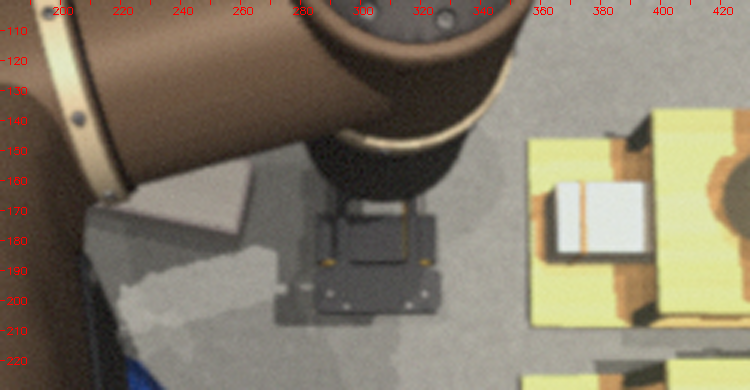

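```bash
python3 -c "
from h import *
c,s=cur()
plan((.6677,.2073,.1,-100,.038),(.6677,.2073,-.013,-100,.028))"
```

```text
cur [ 6.27900e-01 -1.73000e-02  9.70000e-02 -8.88121e+01] j [ 16.  20. -13.   0. -56. -15.] w 0.0577 F [-0.   0.8  0. ] t 29.05
-> [0.6677, 0.2073, 0.1, -100]
turn 2x az=0.0976
shift 7x -0.0326 -0.0000 -0.0004
-> [0.6677, 0.2073, -0.013, -100]
shift 5x 0.0000 0.0000 0.0226
```

```bash
python3 -m inch '0 0 0 0 0 .0976 1; 0 0 0 0 0 .0976 1; -.0326 0 0 0 0 0 1; -.0326 0 0 0 0 0 1; -.0326 0 0 0 0 0 1; -.0326 0 0 0 0 0 1; -.0326 0 0 0 0 0 1; -.0326 0 0 0 0 0 1; -.0326 0 0 0 0 0 1; 0 0 .02 0 0 0 1; 0 0 .022 0 0 0 1; 0 0 0 0 0 0 1' | egrep 'tcp|rot|cont|wid'
python3 -c "
from h import *
plan();crop('scene',250,160,430,310,'d1',4)
x,y,z,_=cur()[0]; print(px('scene',(x,y,z+.033)))"
```

```text
tcp_pos: [0.6613, 0.2033, 0.0437]
eef_rot: [179.6, -0.2, -100.2]
contact_force: [-0.7, -0.7, -1.5]
gripper_width: 0.0873
cur [ 6.613000e-01  2.033000e-01  4.370000e-02 -1.002242e+02] j [ 33.  29.  -7.  -0. -55. -43.] w 0.0873 F [-0.7 -0.7 -1.5] t 30.05
[329.6 261.5]
```

View pics/d1.png

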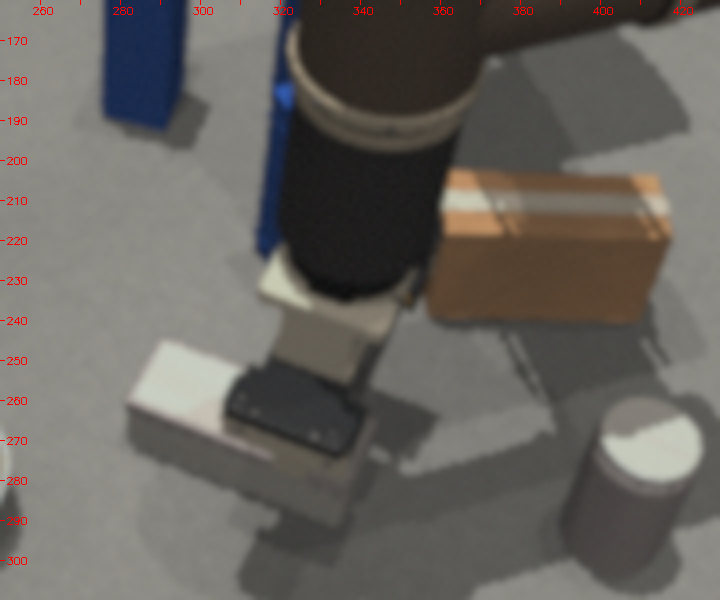

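```bash
python3 -m inch '0 0 .02 0 0 0 1; 0 0 .02 0 0 0 1; 0 0 .015 0 0 0 1; 0 0 .006 0 0 0 1; 0 0 0 0 0 0 1; 0 0 0 0 0 0 0; 0 0 0 0 0 0 0; 0 0 0 0 0 0 0; 0 0 0 0 0 0 0; 0 0 0 0 0 0 0; 0 0 0 0 0 0 0; 0 0 0 0 0 0 0' 60| egrep 'tcp|rot|cont|wid'
python3 -m inch '0 0 -.008 0 0 0 0; 0 0 -.01 0 0 0 0; 0 0 -.015 0 0 0 0; 0 0 0 0 0 0 0;  0 0 0 0 0 0 0' 60| egrep 'tcp|rot|cont|wid'
python3 -c "
from h import *
plan();crop('scene',250,160,430,310,'d2',4)"
```

```text
tcp_pos: [0.6654, 0.2041, -0.0111]
eef_rot: [-179.9, 0.1, -100.2]
contact_force: [-0.2, 0.0, 6.0]
gripper_width: 0.0598
tcp_pos: [0.6651, 0.2042, 0.0219]
eef_rot: [-179.9, 0.1, -100.3]
contact_force: [-0.0, 0.1, -2.8]
gripper_width: 0.0598
cur [ 6.651000e-01  2.042000e-01  2.190000e-02 -1.002543e+02] j [ 33.  30.  -8.  -0. -52. -43.] w 0.0598 F [-0.   0.1 -2.8] t 31.5167
```

View pics/d2.png

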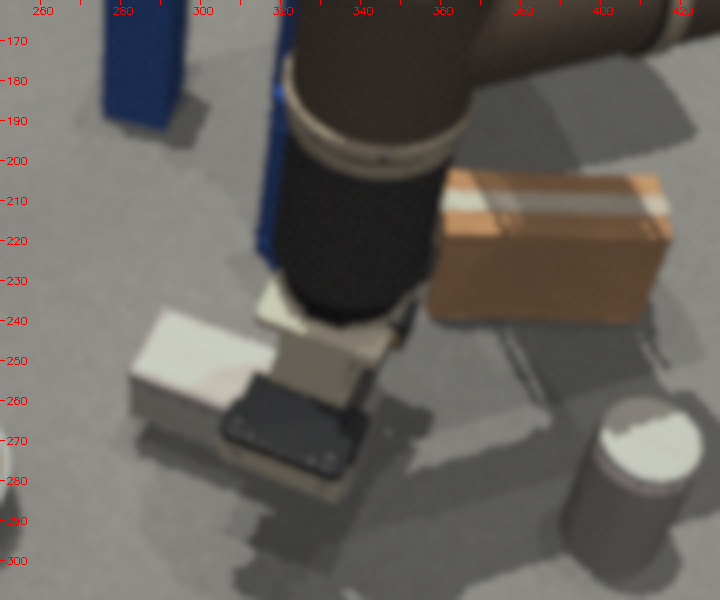

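```bash
python3 -m inch '0 0 -.025 0 0 0 0; 0 0 -.03 0 0 0 0; 0 0 -.03 0 0 0 0; 0 0 -.03 0 0 0 0; 0 0 -.03 0 0 0 0; 0 0 -.03 0 0 -.107 0; 0 0 0 0 0 -.107 0; 0 0 0 0 0 0 0;  0 0 0 0 0 0 0' 60| egrep 'tcp|rot|cont|wid'
python3 -c "
from h import *
plan((.433,-.11,.2,-88,.035),(.433,-.11,.136,-88,.025),(.438,-.262,.136,-88,.018))"
```

```text
tcp_pos: [0.6637, 0.2036, 0.1945]
eef_rot: [179.9, -0.0, -88.2]
contact_force: [0.1, -0.4, -2.4]
gripper_width: 0.0596
cur [  0.6637   0.2036   0.1945 -88.185 ] j [ 33.  22.   4.  -0. -71. -31.] w 0.0596 F [ 0.1 -0.4 -2.4] t 32.3167
-> [0.433, -0.11, 0.2, -88]
shift 12x 0.0254 0.0201 -0.0005
-> [0.433, -0.11, 0.136, -88]
shift 3x 0.0000 0.0000 0.0213
-> [0.438, -0.262, 0.136, -88]
shift 9x 0.0169 0.0000 -0.0000
```

```bash
python3 -m inch '.0254 .0201 -.0005 0 0 0 0; .0254 .0201 -.0005 0 0 0 0; .0254 .0201 -.0005 0 0 0 0; .0254 .0201 -.0005 0 0 0 0; .0254 .0201 -.0005 0 0 0 0; .0254 .0201 -.0005 0 0 0 0; .0254 .0201 -.0005 0 0 0 0; .0254 .0201 -.0005 0 0 0 0; .0254 .0201 -.0005 0 0 0 0; .0254 .0201 -.0005 0 0 0 0; .0254 .0201 -.0005 0 0 0 0; .0254 .0201 -.0005 0 0 0 0; 0 0 .02 0 0 0 0; 0 0 .02 0 0 0 0; 0 0 .02 0 0 0 0; 0 0 0 0 0 0 0; 0 0 0 0 0 0 0' 60| egrep 'tcp|rot|cont|wid'
python3 -c "
from h import *
plan((.438,-.262,.136,-88,.018));crop('scene',100,80,280,230,'d3',4);crop('top',300,190,480,320,'d3t',4)"
```

```text
tcp_pos: [0.4326, -0.1097, 0.1404]
eef_rot: [179.7, -0.0, -88.1]
contact_force: [1.0, 0.0, -1.3]
gripper_width: 0.0599
cur [  0.4326  -0.1097   0.1404 -88.1303] j [ 11.   1. -31.  -0. -58.  -9.] w 0.0599 F [ 1.   0.  -1.3] t 33.7333
-> [0.438, -0.262, 0.136, -88]
shift 9x 0.0169 -0.0000 0.0005
```

View pics/d3.png

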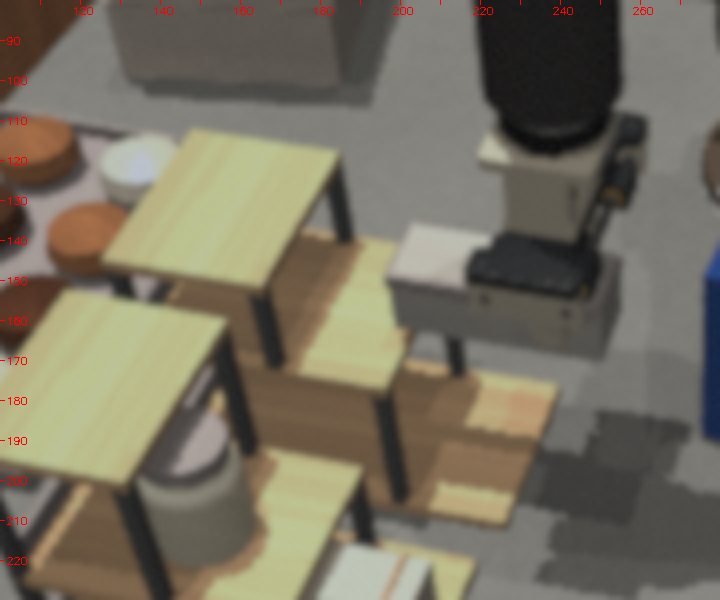

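View pics/d3t.png

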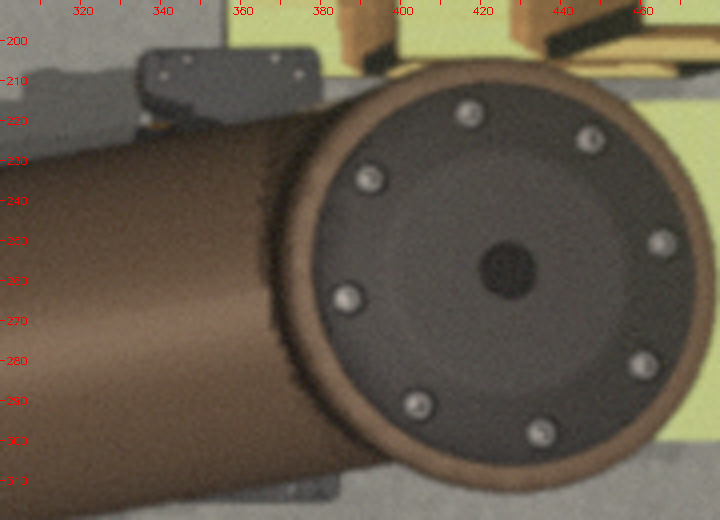

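```bash
python3 -c "
from h import *
print(px('scene',(.4626,-.237,.151)),px('scene',(.4626,-.237,.206)),px('scene',(.4026,-.237,.206)),px('scene',(.4626,-.077,.151)))"
python3 -m inch '.017 0 .002 0 0 0 0; .017 0 .002 0 0 0 0; .017 0 0 0 0 0 0; .017 0 0 0 0 0 0; .017 0 0 0 0 0 0; 0 0 0 0 0 0 0' 60| egrep 'tcp|rot|cont|wid'
python3 -c "
from h import *
crop('scene',100,80,280,230,'d4',4)"
```

```text
[197.8 161. ] [195.5 146.8] [203.  133.9] [249.5 171.1]
tcp_pos: [0.4381, -0.1961, 0.1388]
eef_rot: [-179.9, -0.0, -88.1]
contact_force: [-0.4, -0.1, -1.6]
gripper_width: 0.0594
```

View pics/d4.png

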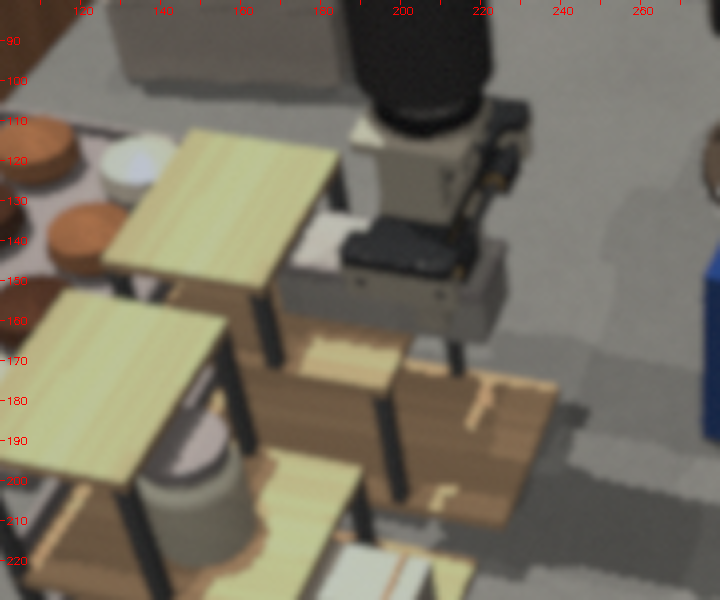

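```bash
python3 -m inch '.0165 0 .001 0 0 0 0; .0165 0 .001 0 0 0 0; .0165 0 0 0 0 0 0; .0155 0 0 0 0 0 0; 0 0 0 0 0 0 0; 0 0 0 0 0 0 0' 60| egrep 'tcp|rot|cont|wid'
python3 -m inch '0 0 .004 0 0 0 0; 0 0 .003 0 0 0 0; 0 0 0 0 0 0 0' 60| egrep 'tcp|rot|cont|wid'
```

```text
tcp_pos: [0.4398, -0.2593, 0.1363]
eef_rot: [-180.0, -0.0, -88.1]
contact_force: [-0.1, 0.1, -2.2]
gripper_width: 0.0594
tcp_pos: [0.4391, -0.2584, 0.1282]
eef_rot: [180.0, 0.0, -88.0]
contact_force: [-0.1, 0.6, -2.5]
gripper_width: 0.0595
```

```bash
python3 -m inch '0 0 .002 0 0 0 0; 0 0 .001 0 0 0 0; 0 0 0 0 0 0 .9; 0 0 0 0 0 0 .9; 0 0 0 0 0 0 .9; 0 0 0 0 0 0 .9; 0 0 0 0 0 0 .9; 0 0 -.02 0 0 0 .9; 0 0 -.03 0 0 0 .9; 0 0 -.03 0 0 0 .9; -.04 0 0 0 0 0 .9; -.04 0 0 0 0 0 .9; -.04 0 0 0 0 0 .9; -.04 0 0 0 0 0 .9; 0 0 0 0 0 0 .9' 60| egrep 'tcp|rot|cont|wid'
python3 -c "
from h import *
crop('scene',100,80,280,230,'d5',4);crop('top',340,190,540,320,'d5t',4);plan()"
```

```text
tcp_pos: [0.4339, -0.0943, 0.2062]
eef_rot: [-179.9, 0.1, -87.7]
contact_force: [-0.8, -0.3, -0.0]
gripper_width: 0.079
cur [  0.4341  -0.0977   0.2061 -87.7479] j [ 13.  -2. -26.   0. -67. -11.] w 0.0789 F [ 0.5 -0.2  0.7] t 36.4833
```

View pics/d5.png

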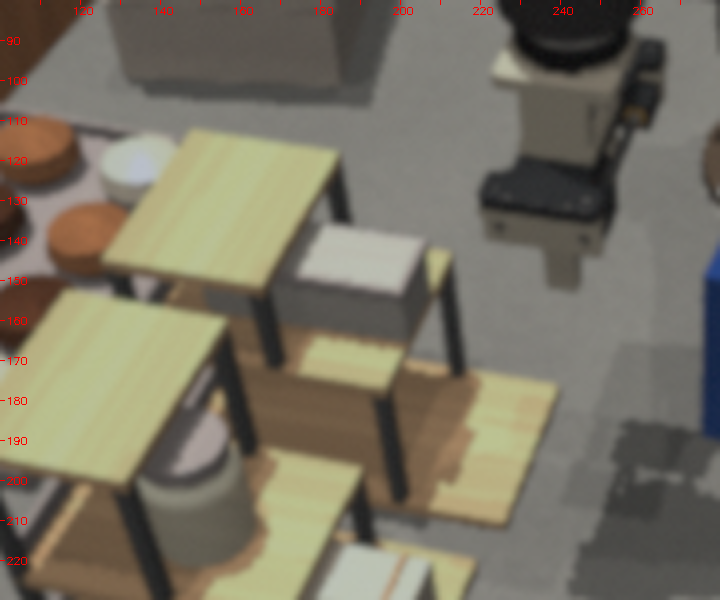

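View pics/d5t.png

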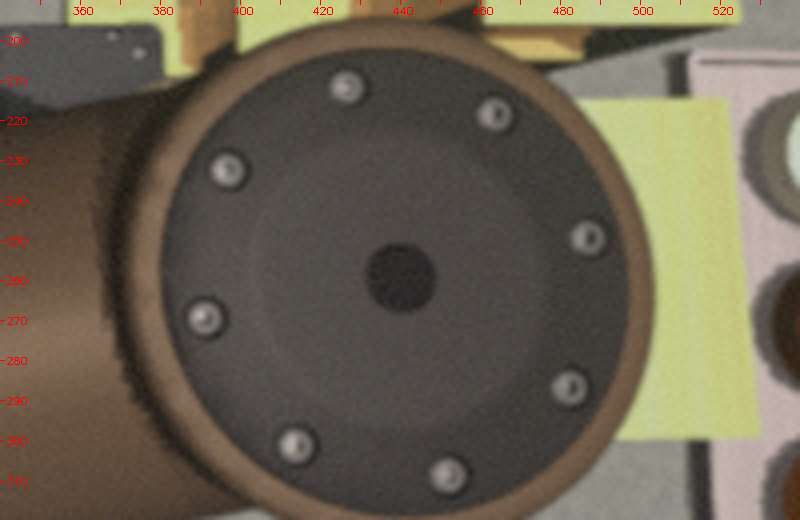

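```bash
python3 -c "
from h import *
for p in((206.5,139.5),(202.5,153.5)): print(w('scene',*p,.193))
print(w('scene',202,163.5,.138)); print(w('scene',174.5,134,.193),w('scene',172,150,.193))
plan((.449,.376,.2,-77,.038))"
```

```text
[ 0.4096 -0.2249  0.193 ]
[ 0.4706 -0.214   0.193 ]
[ 0.4569 -0.2276  0.138 ]
[ 0.4117 -0.3259  0.193 ] [ 0.4802 -0.304   0.193 ]
cur [  0.4341  -0.0977   0.2061 -87.7479] j [ 13.  -2. -26.   0. -67. -11.] w 0.0789 F [ 0.5 -0.2  0.7] t 36.4833
-> [0.449, 0.376, 0.2, -77]
turn 2x az=-0.0938
shift 13x -0.0352 -0.0093 0.0005
```

```bash
python3 -m inch '0 0 .027 0 0 0 .25; 0 0 .027 0 0 0 .25; 0 0 .025 0 0 0 .25; .025 0 0 0 0 0 .25; .025 0 0 0 0 0 .25; .025 0 0 0 0 0 .25; .015 0 0 0 0 0 .25; .01 0 0 0 0 0 .25; .01 0 0 0 0 0 .25;  .008 0 0 0 0 0 .25; .008 0 0 0 0 0 .25; 0 0 0 0 0 0 .25;  0 0 0 0 0 0 .25' 60| egrep 'tcp|rot|cont|wid'
```

```text
tcp_pos: [0.4383, -0.2254, 0.1268]
eef_rot: [180.0, -0.0, -88.0]
contact_force: [0.0, -0.8, 0.3]
gripper_width: 0.0218
```

Retract, and go on to the box.

```bash
python3 -m inch '-.03 0 0 0 0 0 1; -.04 0 -.02 0 0 0 1; -.04 0 -.03 0 0 0 1; 0 0 -.03 0 0 -.0938 1; 0 0 0 0 0 -.0938 1; 0 0 0 0 0 0 1' 60| egrep 'tcp|rot|cont|wid'
python3 -c "
from h import *
crop('scene',100,80,280,230,'d6',4)
plan((.449,.376,.21,-77,.038),(.449,.376,.045,-77,.028))"
```

```text
tcp_pos: [0.436, -0.1233, 0.2025]
eef_rot: [-179.7, -0.0, -76.8]
contact_force: [0.2, -0.1, -0.2]
gripper_width: 0.0563
cur [  0.435   -0.1237   0.2011 -77.2188] j [  9.  -1. -25.  -0. -66.   4.] w 0.0602 F [ 0.2 -0.4 -0.2] t 38.1167
-> [0.449, 0.376, 0.21, -77]
turn 1x az=-0.0038
shift 14x -0.0346 -0.0090 -0.0006
-> [0.449, 0.376, 0.045, -77]
shift 6x 0.0000 0.0000 0.0275
```

View pics/d6.png

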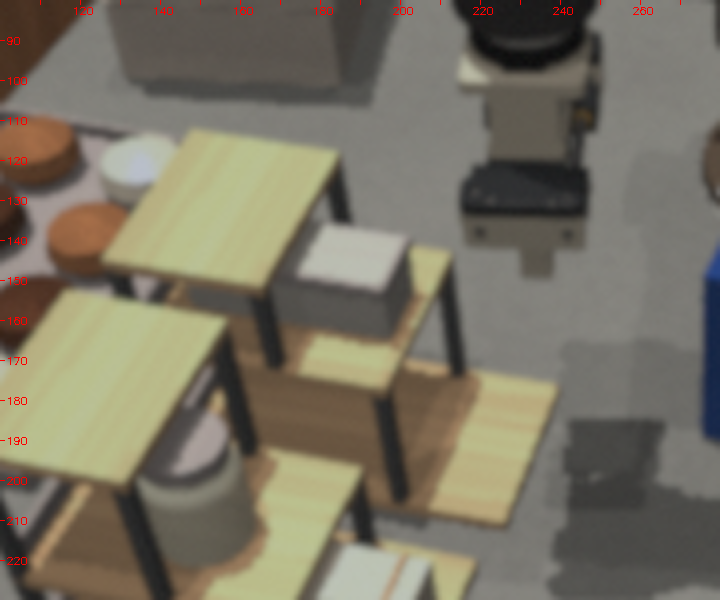

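```bash
python3 -m inch '-.0346 -.009 -.0005 0 0 0 1; -.0346 -.009 -.0005 0 0 0 1; -.0346 -.009 -.0005 0 0 0 1; -.0346 -.009 -.0005 0 0 0 1; -.0346 -.009 -.0005 0 0 0 1; -.0346 -.009 -.0005 0 0 0 1; -.0346 -.009 -.0005 0 0 0 1; -.0346 -.009 -.0005 0 0 0 1; -.0346 -.009 -.0005 0 0 0 1; -.0346 -.009 -.0005 0 0 0 1; -.0346 -.009 -.0005 0 0 0 1; -.0346 -.009 -.0005 0 0 0 1; -.0346 -.009 -.0005 0 0 0 1; -.0346 -.009 -.0005 0 0 0 1; 0 0 .03 0 0 0 1; 0 0 .03 0 0 0 1; 0 0 .02 0 0 0 1; 0 0 0 0 0 0 1; 0 0 0 0 0 0 1' 60| egrep 'tcp|rot|cont|wid'
python3 -c "
from h import *
crop('scene',320,120,470,260,'e1',4)
plan((.449,.376,.032,-77,.025))"
```

```text
tcp_pos: [0.4501, 0.3744, 0.1259]
eef_rot: [179.8, -0.2, -77.4]
contact_force: [0.6, -0.7, 0.9]
gripper_width: 0.0874
cur [  0.451    0.3753   0.1276 -77.3338] j [ 59.  15. -16.   0. -59. -46.] w 0.0877 F [0.1 0.7 1.1] t 39.75
-> [0.449, 0.376, 0.032, -77]
turn 1x az=-0.0058
shift 4x -0.0003 0.0004 0.0239
```

View pics/e1.png

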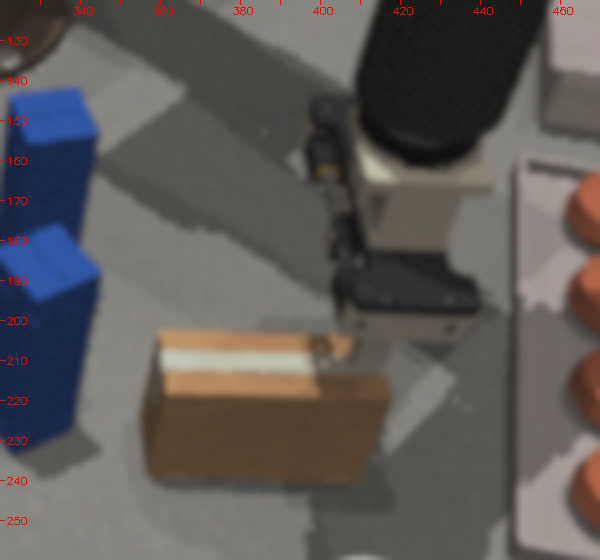

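```bash
python3 -c "
from h import *
print(px('scene',(.451,.375,.16)),px('scene',(.449,.376,.1)),w('scene',415,204,.1),w('scene',417,216,.1))"
python3 -m inch '0 0 .025 0 0 0 1; 0 0 .025 0 0 0 1; 0 0 .025 0 0 0 1; 0 0 .018 0 0 0 1; 0 0 0 0 0 0 1' 60| egrep 'tcp|rot|cont|wid'
python3 -c "
from h import *
crop('scene',320,120,470,260,'e2',4)"
```

```text
[408.  196.7] [403.3 210.4] [0.415  0.4071 0.1   ] [0.4598 0.415  0.1   ]
tcp_pos: [0.4499, 0.3742, 0.0326]
eef_rot: [179.9, -0.1, -77.4]
contact_force: [-0.8, -0.5, 0.5]
gripper_width: 0.0875
```

View pics/e2.png

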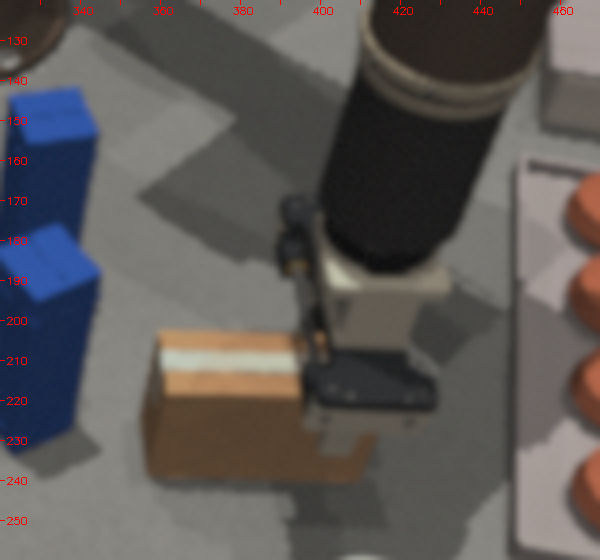

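Fingers straddle the box near its outer end. Grip and lift.

```bash
python3 -m inch '0 0 0 0 0 0 0; 0 0 0 0 0 0 0; 0 0 0 0 0 0 0; 0 0 0 0 0 0 0; 0 0 0 0 0 0 0; 0 0 0 0 0 0 0; 0 0 0 0 0 0 0; 0 0 0 0 0 0 0' 60| egrep 'tcp|rot|cont|wid'
python3 -m inch '0 0 -.01 0 0 0 0; 0 0 -.02 0 0 0 0; 0 0 -.03 0 0 0 0; 0 0 -.03 0 0 0 0; 0 0 -.03 0 0 0 0; 0 0 -.03 0 0 0 0; 0 0 -.03 0 0 .096 0; 0 0 -.02 0 0 .096 0; 0 0 0 0 0 0 0; 0 0 0 0 0 0 0' 60| egrep 'tcp|rot|cont|wid'
python3 -c "
from h import *
crop('scene',300,60,480,210,'e3',4)
plan((.432,-.085,.23,-88,.035),(.432,-.085,.054,-88,.028),(.4355,-.175,.054,-88,.018))"
```

```text
tcp_pos: [0.4509, 0.376, 0.0354]
eef_rot: [-179.9, 0.0, -77.2]
contact_force: [-2.8, -1.1, 6.8]
gripper_width: 0.0597
tcp_pos: [0.4506, 0.3758, 0.2356]
eef_rot: [-180.0, 0.1, -88.2]
contact_force: [0.2, -1.0, -3.1]
gripper_width: 0.0595
cur [  0.4501   0.3752   0.2341 -88.1643] j [ 59.  11.  -7.  -0. -72. -57.] w 0.0593 F [-0.9  0.4 -3.3] t 41.7667
-> [0.432, -0.085, 0.23, -88]
shift 14x 0.0328 0.0024 0.0003
-> [0.432, -0.085, 0.054, -88]
shift 7x 0.0000 0.0000 0.0251
-> [0.4355, -0.175, 0.054, -88]
shift 6x 0.0150 -0.0001 -0.0000
```

View pics/e3.png

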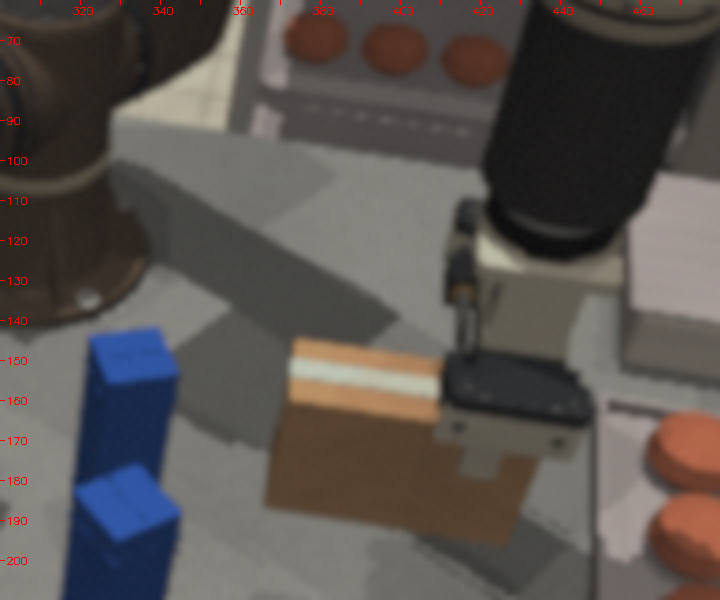

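```bash
python3 -m inch '.0328 .0024 0 0 0 0 0; .0328 .0024 0 0 0 0 0; .0328 .0024 0 0 0 0 0; .0328 .0024 0 0 0 0 0; .0328 .0024 0 0 0 0 0; .0328 .0024 0 0 0 0 0; .0328 .0024 0 0 0 0 0; .0328 .0024 0 0 0 0 0; .0328 .0024 0 0 0 0 0; .0328 .0024 0 0 0 0 0; .0328 .0024 0 0 0 0 0; .0328 .0024 0 0 0 0 0; .0328 .0024 0 0 0 0 0; .0328 .0024 0 0 0 0 0; 0 0 0 0 0 0 0; 0 0 0 0 0 0 0; 0 0 .03 0 0 0 0; 0 0 .03 0 0 0 0; 0 0 0 0 0 0 0; 0 0 0 0 0 0 0' 60| egrep 'tcp|rot|cont|wid'
python3 -c "
from h import *
crop('scene',130,60,310,210,'e4',4)
plan((.432,-.085,.052,-88,.028))"
```

```text
tcp_pos: [0.4297, -0.0843, 0.1732]
eef_rot: [179.7, -0.1, -88.1]
contact_force: [-0.2, 0.0, -1.8]
gripper_width: 0.0596
cur [ 4.3130e-01 -8.4200e-02  1.7490e-01 -8.8131e+01] j [ 15.  -1. -29.   0. -63. -13.] w 0.0597 F [ 0.4 -0.  -1.1] t 43.4833
-> [0.432, -0.085, 0.052, -88]
shift 5x 0.0002 -0.0001 0.0246
```

View pics/e4.png

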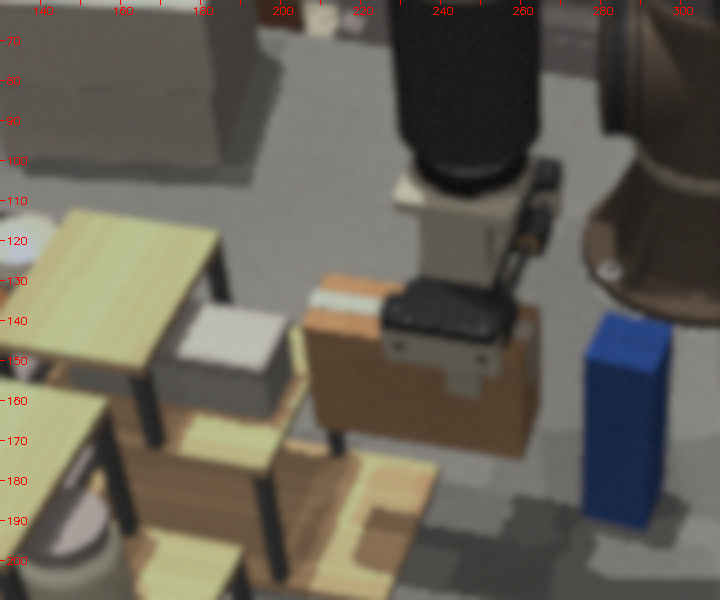

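```bash
python3 -m inch '0 0 .025 0 0 0 0; 0 0 .025 0 0 0 0; 0 0 .025 0 0 0 0; 0 0 .025 0 0 0 0; 0 0 .018 0 0 0 0; 0 0 .003 0 0 0 0; 0 0 0 0 0 0 0; 0 0 0 0 0 0 0' 60| egrep 'tcp|rot|cont|wid'
python3 -c "
from h import *
crop('scene',130,90,310,240,'e5',4)
plan((.4355,-.175,.052,-88,.016))"
```

```text
tcp_pos: [0.4329, -0.0841, 0.0552]
eef_rot: [-179.9, -0.0, -88.2]
contact_force: [0.3, 1.0, -2.9]
gripper_width: 0.0597
cur [ 4.33000e-01 -8.41000e-02  5.53000e-02 -8.81866e+01] j [ 15.   7. -39.   0. -45. -13.] w 0.0595 F [ 0.9 -0.7 -2.6] t 44.2
-> [0.4355, -0.175, 0.052, -88]
shift 6x 0.0152 0.0001 0.0005
```

View pics/e5.png

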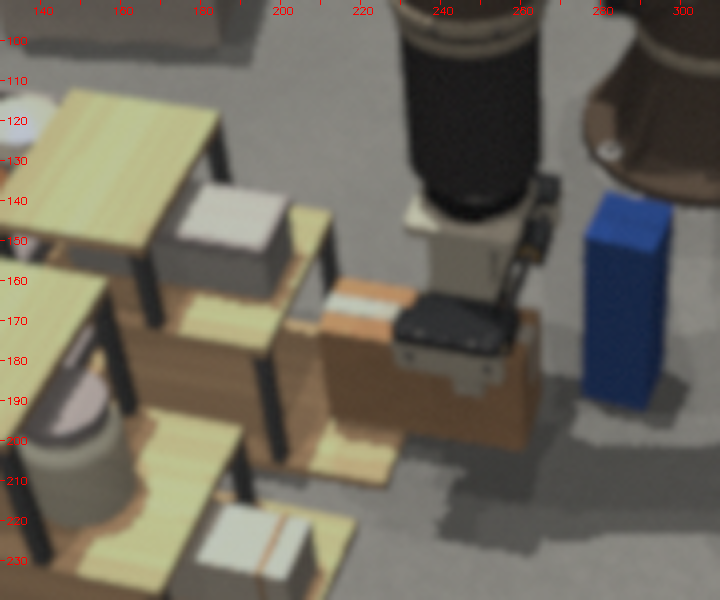

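```bash
python3 -m inch '.015 0 .003 0 0 0 0; .015 0 0 0 0 0 0; .015 0 0 0 0 0 0; .015 0 0 0 0 0 0; .015 0 0 0 0 0 0; .013 0 0 0 0 0 0; 0 0 0 0 0 0 0; 0 0 0 0 0 0 0' 60| egrep 'tcp|rot|cont|wid'
python3 -c "
from h import *
crop('scene',100,90,280,240,'e6',4)"
```

```text
tcp_pos: [0.4348, -0.1729, 0.0518]
eef_rot: [-179.9, -0.0, -88.3]
contact_force: [0.1, 1.0, -2.4]
gripper_width: 0.0595
```

View pics/e6.png

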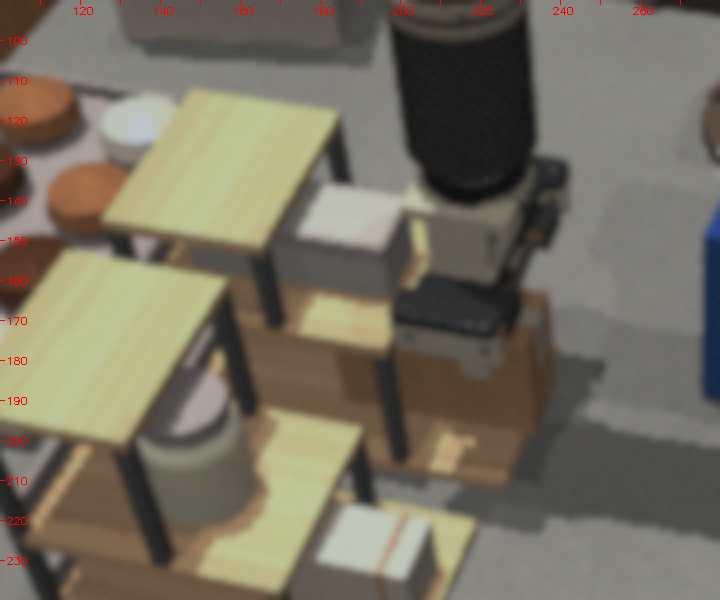

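```bash
python3 -m inch '0 0 .003 0 0 0 0; 0 0 .003 0 0 0 0; 0 0 .001 0 0 0 0; 0 0 0 0 0 0 0; 0 0 0 0 0 0 .95; 0 0 0 0 0 0 .95; 0 0 0 0 0 0 .95; 0 0 0 0 0 0 .95; 0 0 0 0 0 0 .95; 0 0 0 0 0 0 .95; -.01 0 0 0 0 0 .95; -.02 0 0 0 0 0 .95; -.02 0 0 0 0 0 .95; -.02 0 0 0 0 0 .95; 0 0 0 0 0 0 .25; 0 0 0 0 0 0 .25; 0 0 0 0 0 0 .25; 0 0 0 0 0 0 .25; 0 0 0 0 0 0 .25; 0 0 0 0 0 0 .25' 60| egrep 'tcp|rot|cont|wid'
python3 -c "
from h import *
crop('scene',100,90,280,240,'e7',4)"
```

```text
tcp_pos: [0.4316, -0.1029, 0.0434]
eef_rot: [180.0, -0.0, -88.3]
contact_force: [-1.4, -0.7, -0.3]
gripper_width: 0.0491
```

View pics/e7.png

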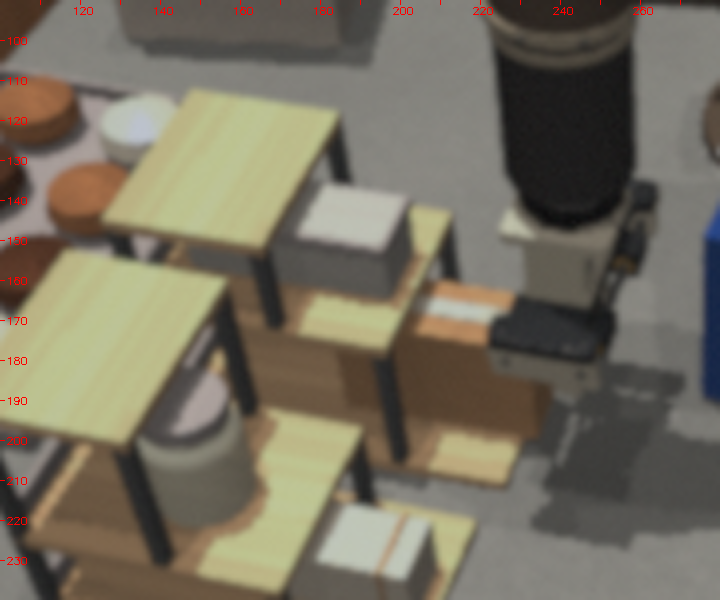

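```bash
python3 -m inch '0 0 0 0 0 0 .25; 0 0 0 0 0 0 .25; 0 0 0 0 0 0 .25; .008 0 0 0 0 0 .25; .008 0 0 0 0 0 .25; .008 0 0 0 0 0 .25; .008 0 0 0 0 0 .25; .008 0 0 0 0 0 .25; .008 0 0 0 0 0 .25; 0 0 0 0 0 0 .25; 0 0 0 0 0 0 .25' 60| egrep 'tcp|rot|cont|wid'
python3 -m inch '-.03 0 0 0 0 0 .25; -.02 0 -.03 0 0 0 .25; 0 0 -.04 0 0 0 .25; 0 0 -.04 0 0 0 .25; -.04 0 -.04 0 0 0 .25; -.04 0 0 0 0 0 .25; -.04 0 0 0 0 0 .25; -.04 0 0 0 0 0 .25; -.04 0 0 0 0 0 .25; -.04 0 0 0 0 0 .25; -.04 0 0 0 0 0 .25; 0 0 0 0 0 0 .25' 60| egrep 'tcp|rot|cont|wid'
python3 -c "
from h import *
crop('scene',80,90,280,240,'e8',4);crop('top',330,100,530,305,'e8t',3)"
```

```text
tcp_pos: [0.4329, -0.1512, 0.0433]
eef_rot: [180.0, -0.0, -88.3]
contact_force: [-0.8, -1.0, 0.6]
gripper_width: 0.022
tcp_pos: [0.4236, 0.1744, 0.183]
eef_rot: [-179.9, 0.0, -88.0]
contact_force: [0.6, -0.0, -0.7]
gripper_width: 0.0219
```

View pics/e8.png

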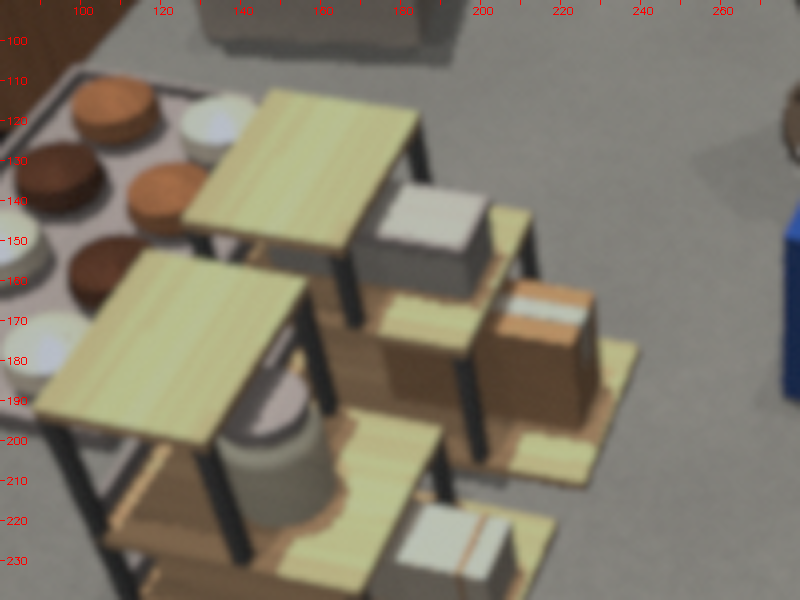

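View pics/e8t.png

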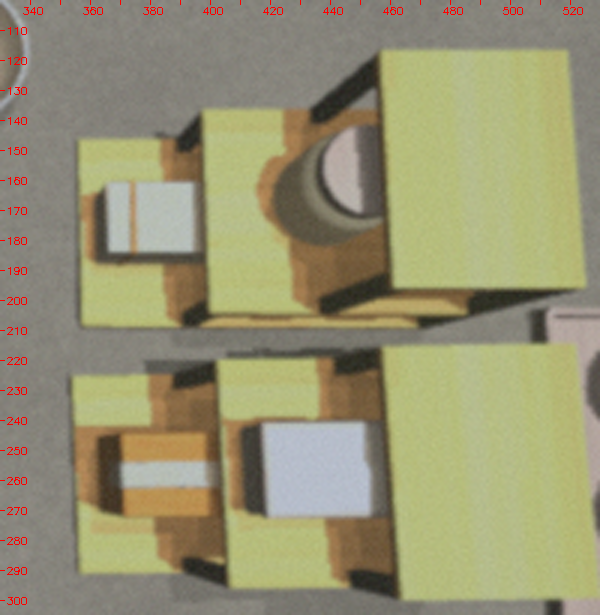

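Run:
```python
from h import *
def rk(front,ang,L):
    a=np.radians(ang);i=np.array([np.cos(a),np.sin(a)]);c=np.array(front)+i*L/2;return c,i
A=rk((.6285,-.152),-89,.28);B=rk((.4335,-.147),-88.1,.28);BU=rk((.4365,-.228),-88.1,.2)
for n,p,z,L,(c,i) in(("carton",((364.5,160.5),(365.5,184.5)),.066,.175,A),("box",((369.5,244),(371,272)),.110,.16,B),("tin",((416.5,241),(418.5,272.5)),.193,.16,BU)):
    P=[w('top',*q,z)[:2] for q in p];m=np.mean(P,0);e=P[0]-P[1]
    d=m+i*L/2-c; print(n,P,"x",d@i,"y",d@np.array([-i[1],i[0]]),"yaw of end edge",np.degrees(np.arctan2(e[1],e[0])))
s=r.get_state();print(s['time_s'],s['qd'].round(2))
for t in("jar","shaker","bowl"): print(t,r.recognise(t,'top')[:2])
im=r.capture("scene");cv2.imwrite("pics/fin.png",im[:,:,::-1])
```

```text
carton [array([ 0.6556, -0.1617]), array([ 0.5991, -0.1636])] x -0.04187169231398725 y -0.0013356929779868804 yaw of end edge 1.9260349180735352
box [array([ 0.4614, -0.1626]), array([ 0.4022, -0.1652])] x -0.043165655153844816 y -0.0022593878818671265 yaw of end edge 2.514752647472852
tin [array([ 0.4663, -0.2364]), array([ 0.4062, -0.2387])] x -0.010463539232353361 y -0.0005664945075958605 yaw of end edge 2.1916142435324604
48.65 [-2.51 -0.82 -0.99 -0.17 -0.17  0.82]
jar [{'xy': [443.1, 160.5], 'p': 0.68}]
shaker [{'xy': [122.0, 154.0], 'p': 0.58}]
bowl [{'xy': [316.0, 115.3], 'p': 0.75}]
```

View pics/fin.png

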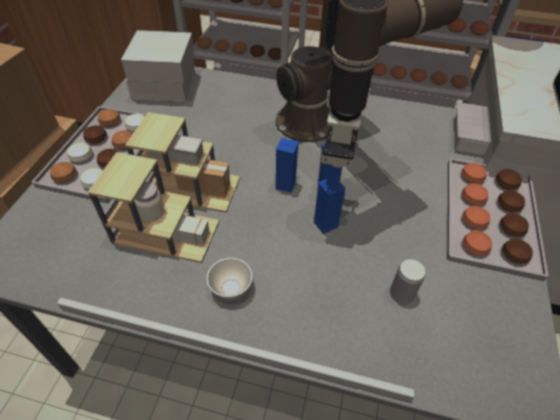

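```bash
python3 -m inch '0 0 -.03 0 0 0 .25; 0 0 0 0 0 0 .25; 0 0 0 0 0 0 .25; 0 0 0 0 0 0 .25; 0 0 0 0 0 0 .25' | egrep 'time|tcp|cont'; python3 -c "
from plant import r
print(r.close_job())"
```

```text
time_s: 49.27
tcp_pos: [0.4231, 0.168, 0.2124]
contact_force: [-0.1, -1.0, -0.6]
the job is handed in; nothing more can be done
None
```

All three things are put away, and I handed the job in at 49.3 s; the system gave no verdict.

| Thing | Tier | Position along the depth (mm from tier middle) | Allowed (mm) | Distance inside the front edge (mm, about) | Off-centre (mm) |
|---|---|---|---|---|---|
| Carton, on its side | Rack A lower | −42 | −60.5 to 52.5 | 10 | 1.3 |
| Tin, upright | Rack B upper | −10 | −28 to 20 | 10 | 0.6 |
| Box, upright | Rack B lower | −43 | −68 to 60 | 17 | 2.3 |

- **Last checks:** These figures come from the last top picture, good to a few mm. All three sit within about 1° of the tier's depth axis. The jar, bowl and shaker were within about 2 pixels of their first pixel positions. The blue cartons were not handled, and they look in place in the last scene picture. The gripper was clear of everything.
- **Disagreement in tool height:** The real fingertips sit about 33 mm above the reported TCP height, which I found by touching the counter.
- **What it caused:** Before I knew of the offset, the first carton grip slipped and dropped the carton a short way onto the counter. Two pushes and a regrip also passed above it without touching. I corrected for it and redid the carton.
- **Counter touch:** The wrist read about 53 N in that touch, well below the 120 N limit.

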